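Press a headset's cover home in the ratchet clamp and hang the headset up

ROBOT

A 7-joint arm with a two-finger parallel gripper is mounted at the origin on the work surface. World frame = base frame: x ahead of the robot, y to its left, z up, the work surface at z = 0. Lengths are in m, angles in rad, forces in N, time in s.
With the tool pointing down it reaches from about 0.425 to 0.875 m from the base axis. Payload 4.7 kg.
Tool frame: the origin (TCP) lies at the very end of the fingers, on their centre line; the grasp point (between the pads) lies 19 mm behind it; z points along the fingers, y is the direction in which the jaws open and shut (so a half turn about z gives the same grasp; the last joint's range is limited). The gripper opens to 87 mm and grips with 3 to 60 N. Pads are 19 mm wide; open, the fingers measure 117 mm over their backs; the gripper's body (75 mm by 190 mm) begins 51 mm behind the grasp point.
Start: joints at [1.36, 0.321, -0.07, 1.45, 0.023, 1.371, -0.057], TCP at [0.145, -0.634, 0.223] pointing down, gripper open.
Joint ranges: [-2.86, 2.86], [-0.3, 2.09], [-1.38, 1.24], [0.06, 2.45], [-1.56, 4.7], [0.09, 2.05], [-2.69, 2.69]. Speed limits (rad/s): [2.57, 2.57, 3.14, 3.14, 3.14, 3.14, 3.14].

INTERFACE

Orientations are given as a rotation vector (axis times angle).
In Python, from bench import ctrl, get_image, camera_info gives the robot as it stands.
- The arm moves only by the tool carry_out, never from a script. Its argument "commands" is a list of rows, each an object of numbers: "tx", "ty", "tz": the shift along the tool's x, y, z in m; "rx", "ry", "rz": the turn, a rotation vector about the tool's x, y, z in rad; "jaw": the opening, from 0 (shut) to 1 (fully open). In form: [{"tx": .., "ty": .., "tz": .., "rx": .., "ry": .., "rz": .., "jaw": ..}, ...]. A call has 1 to 12 rows; each row is the pose to reach, as a shift and turn from the pose commanded when the call began, along the tool's axes at that moment; what a row does not reach only later rows make up. A row lasts 1/8 s, in which the tool goes at most 62.5 mm and 10.7 degrees, less where a joint would pass 70% of its speed; a pose out of reach is approached as far as the arm can. A call with a gripper value outside its range is refused whole. The fingers move at their own pace and stop on an object; "grip_force" is the grip in N (left out, the last holds). Time passes only in rows, so rows that repeat a pose let the fingers close. It gives the time, the measured TCP pose, the force and the opening at its end, in the units of the state.
- ctrl.get_state(): the state, without advancing time (a new reading comes with each control period).
- get_image(name): name is "scene" or "side" or "wrist"; returns the picture (480x640x3 uint8, red, green, blue); there is no depth.
- camera_info(name): a dict with "intrinsics" (3x3 intrinsics, pixels), "R" (3x3) and "t" (3): a world point X has camera coordinates R X + t. Camera axes: x right, y down, z forward; pixel columns grow to the right and rows downward; lengths in m; the calibration is good to about 2 mm. The wrist camera is an equidistant fisheye: a pixel r from the principal point sees the ray r / f radians off the axis. A picture is of the moment at which its call begins: read the wrist's pose just before it. camera_info takes no time and is no camera call; for the wrist camera it gives the pose at the moment of the call.
- ctrl.close_job(): hands the job in, once; it reports no verdict.
The state is a dict: "time": time; "joint_positions": joint angles; "qd": joint speeds; "joint_torque": joint torques, N m; "position": TCP position; "tool_rot": TCP orientation; "ft_force": force on the tool from outside, world axes, zero at the start; "torque": the same for the moment, N m; "grip_width": opening from 0.0 (shut) to 1.0 (fully open).
Only numpy, scipy, OpenCV 4.12 (cv2) and the standard library are available. Lean on these libraries where they do the work, as an engineer would, in place of code of your own. Each camera call takes 0.05 s, during which the arm holds its last target.

TASK

The outer cover of one ear cup of the child's headset has popped out: stand the headset upright between the jaws of the ratchet clamp, its ear cups facing the jaws, let go of it, and pump the trigger until the cover is fully home. Then press the release so that the jaw springs all the way back, and hang the headset by its band over the low rail, square across the bar and about midway between the posts, so that it hangs free. Close the jaw with the trigger only, do not push the jaw or the cover by hand, and leave the other toys where they stand.

Things in the scene. Friction and masses are not known exactly. Their poses are not given: they have to be found in the camera images.
- clamp: Ratchet clamp on a fixed plywood board 100 x 370 x 10 mm. Origin on the table under the middle of the open jaw gap, z up, y along the clamp. Fixed grey jaw at -y: inner face y = -90 mm, 60 mm wide (x), 76 mm high. Moving jaw at +y. Black housing, x +-29, y 117 to 193 mm, 84 mm high, with the round release button and the trigger lever on top
- gap_mid (a point): point on the board's top (the gap's floor, 10 mm above the table) midway between the open jaws: clamp frame 0, 0, 10 mm
- jaw: Moving jaw, grey plate 56 (x) x 18 x 56 mm, 71 mm high. Origin on the table under its inner face, clamp y = +90.5 mm open. A 2 to 3 N spring opens it. A full trigger press moves it 12 mm to -y, then it slips back 2 mm to a tooth (every 10 mm; presses under 85 % may gain nothing). It slides the headset to the fixed jaw, then pushes the cover in: home at y = 50 on the 4th full pump, then the trigger goes solid
- trigger_pad (a point): top of the pad (30 x 34 mm) at the end of the grey trigger lever; at rest at clamp 0, 228, 118 mm; moves with the lever. Lever hinged at clamp y = 158, z = 88 mm, points to +y, rising 18 degrees. Full stroke: press the pad straight down 22 to 23 mm, then let it come right up (spring 2.5 to 5 N at the pad). Pressing the cover in takes 10 to 16 N on the pad
- trigger (a joint): angle of the trigger lever: 0 = up at rest, 0.30 = fully pressed (stop)
- release_top (a point): centre of the top of the round steel release button, 24 mm across; at rest at clamp 0, 129, 104 mm. Pressed straight down at least 9 of its 12 mm (1 N rising to 3.5 N) with the trigger up, it frees the jaw, which springs fully open in under a second. It bobs 3 mm as the ratchet clicks and comes up by itself
- release (a joint): travel of the release button: 0 = up, 0.012 = fully down
- headset: Grey child's headset, about 0.2 kg, upright on two ear cups: 140 mm wide (y), 52 deep (x), 141 high (z). Origin on the ground midway between the cups, arch in the y-z plane. Cups 58 mm high, outer faces y = +-70 (cover home), inner +-44 mm. Band at the top, within 30 mm of the middle: 24 mm wide in x, 22 mm thick in z, top 141 mm high: pinch it across x from above. May face either way in the clamp
- crown (a point): underside of the headset's band at the middle of the arch (headset frame 0, 0, 119 mm), the point that rests on the bar; the underside slopes down 12 degrees to both sides
- cover (a joint): how far the outer cover of the +y ear cup stands out: 0 = fully home, 0.013 = most. It moves along y with 6 N of friction and stays where it is left
- cover_shell: the cover itself, a grey plate 50 (x) x 10 (y) x 53 mm (z) on the outside of the +y ear cup, with its own dark disc; origin on the ground under its inner face
- rail: Low fixed steel rail: round bar 14 mm in diameter and 200 mm long, along the body's y, its axis 135 mm above the table, on two posts (18 mm) at y = +-100 mm with round feet (70 mm across). Origin on the table under the middle of the bar
- rail_mid (a point): middle of the bar, on its axis (135 mm high)
- cube: bystander: wooden shape-sorter cube, 105 mm; origin under its centre
- binoculars: bystander: chunky orange toy binoculars lying flat, 120 (x) x 124 x 56 mm; origin under the centre
- saucepan: bystander: blue enamel toy saucepan, pot 100 mm across centred at y = -38 mm, 55 mm high, handle to y = +87 mm
- lighthouse: bystander: cast zinc toy lighthouse, 54 mm across, 130 mm high; origin under its centre
- car: bystander: wooden toy car, 78 x 46 x 45 mm; origin under its centre
Not all that is in view belongs to the job. What is shaped like the headset but turquoise is not meant.

How it is judged:
By the outcome, as a careful person would: the job done as asked, in the order asked, and still so for the second after the job is handed in, with the robot touching nothing.
It also fails if it takes over 72 s, if anything falls off the work surface, if the arm or the gripper's body presses on something with over 40 N, if the wrist force passes 120 N, or if a joint passes its speed limit or range.

## Working session

There is one attempt and no reset: what is moved stays moved. The work goes in short steps, Python scripts to look and compute and a tool call to move; the robot and the scene stay as the last step left them, time stands still between calls to the robot, and variables do not carry over. Pictures are saved under pics/ and viewed, and the job is handed in when it is done.

Besides the shell and the picture viewer there is one more tool, called in YAML: its name, and indented under it one key for each argument. carry_out: Moves the arm, as the interface text tells. Its arguments: {"type":"object","properties":{"commands":{"type":"array"},"grip_force":{"type":"number"}},"required":["commands"]}

```bash
ls; mkdir -p pics
python3 - <<'E'
from bench import ctrl,get_image,camera_info
import cv2,numpy as np
for n in ["scene","side","wrist"]:
    c=camera_info(n); print(n,np.round(c["intrinsics"],1).tolist(),np.round(c["R"],3).tolist(),np.round(c["t"],3).tolist())
    cv2.imwrite(f"pics/{n}0.png",get_image(n)[:,:,::-1])
print(ctrl.get_state())
E
```

```text
pics
scene [[578.3, 0.0, 316.7], [0.0, 578.3, 243.6], [0.0, 0.0, 1.0]] [[0.71, 0.704, 0.011], [0.533, -0.527, -0.662], [-0.46, 0.476, -0.75]] [-0.336, -0.163, 1.42]
side [[441.6, 0.0, 318.5], [0.0, 441.6, 239.0], [0.0, 0.0, 1.0]] [[-0.886, -0.464, -0.02], [-0.218, 0.453, -0.865], [0.41, -0.761, -0.502]] [0.419, 0.183, 0.887]
wrist [[371.6, 0.0, 324.2], [0.0, 371.6, 241.7], [0.0, 0.0, 1.0]] [[0.222, -0.975, -0.002], [-0.933, -0.213, 0.291], [-0.285, -0.063, -0.957]] [-0.649, -0.034, 0.391]
{'time': 0.15, 'joint_positions': array([ 1.36010848,  0.32166419, -0.07005171,  1.45141104,  0.0225941 ,
        1.37082699, -0.05688312]), 'qd': array([ 1.34242275e-03, -2.27733615e-03, -1.38345868e-03, -3.81608309e-03,
       -9.78637434e-05,  5.25562518e-04, -1.24925991e-04]), 'joint_torque': array([-6.24195745e-04, -4.91798329e+01, -4.04983358e-01, -3.12876320e+01,
       -6.40209834e-02,  4.05898760e-02,  1.01919447e-04]), 'position': array([ 0.14472325, -0.63323587,  0.2216969 ]), 'tool_rot': array([-3.12027762e+00, -3.52198822e-01,  4.13357056e-04]), 'ft_force': array([-1.38784307, -0.20544862,  0.1986857 ]), 'torque': array([ 0.02983915,  0.07149209, -0.00885067]), 'grip_width': 1.001538712575537}
```

View pics/scene0.png

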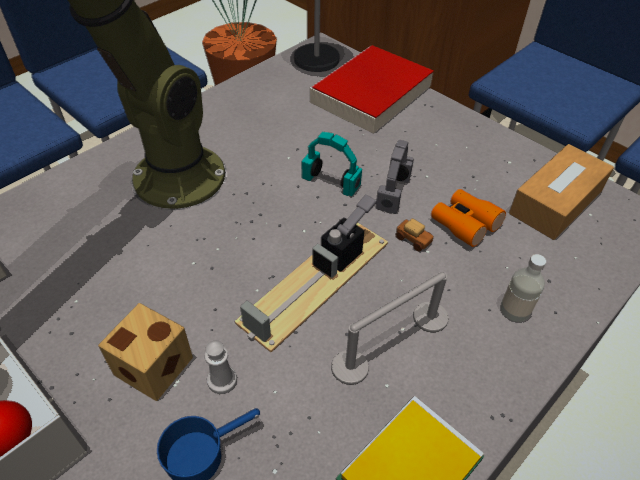

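View pics/side0.png

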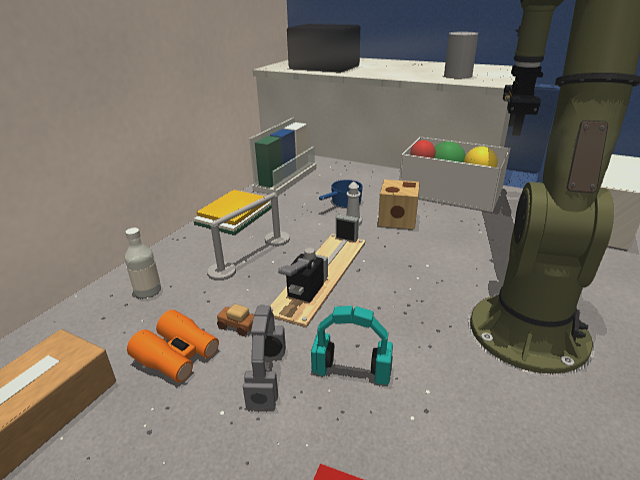

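View pics/wrist0.png

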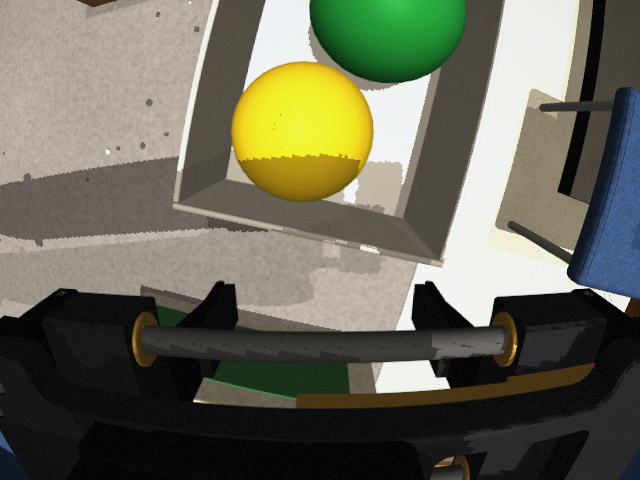

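```bash
cat > h.py <<'E'
import numpy as np,cv2
from bench import ctrl,get_image,camera_info
def ray(n,u,v,c=None):
    c=c or camera_info(n);K=np.array(c["intrinsics"]);R=np.array(c["R"]);t=np.array(c["t"])
    x=(u-K[0,2])/K[0,0];y=(v-K[1,2])/K[1,1]
    if n=="wrist":
        r=np.hypot(x,y);s=np.sin(r)/max(r,1e-9);d=np.array([x*s,y*s,np.cos(r)])
    else: d=np.array([x,y,1.])
    d=R.T@d; return -R.T@t,d/np.linalg.norm(d)
def onz(n,u,v,z,c=None):
    o,d=ray(n,u,v,c);return o+d*(z-o[2])/d[2]
def tri(obs):
    A=np.zeros((3,3));b=np.zeros(3);L=[]
    for a in obs:
        o,d=ray(*a);P=np.eye(3)-np.outer(d,d);A+=P;b+=P@o;L.append((o,d))
    X=np.linalg.solve(A,b);return X,[np.linalg.norm((np.eye(3)-np.outer(d,d))@(X-o)) for o,d in L]
def proj(n,X,c=None):
    c=c or camera_info(n);K=np.array(c["intrinsics"]);p=np.array(c["R"])@X+np.array(c["t"])
    if n=="wrist":
        r=np.hypot(p[0],p[1]);th=np.arctan2(r,p[2]);return K[0,0]*th*p[0]/r+K[0,2],K[1,1]*th*p[1]/r+K[1,2]
    return K[0,0]*p[0]/p[2]+K[0,2],K[1,1]*p[1]/p[2]+K[1,2]
def crop(src,dst,x,y,w,h,s):
    im=cv2.imread(src)[y:y+h,x:x+w]
    cv2.imwrite(dst,cv2.resize(im,None,fx=s,fy=s,interpolation=cv2.INTER_CUBIC))
E
python3 - <<'E'
from h import *
crop("pics/scene0.png","pics/s_a.png",230,120,200,150,4)
crop("pics/scene0.png","pics/s_b.png",230,225,240,180,3.3)
crop("pics/side0.png","pics/d_a.png",200,170,200,150,4)
crop("pics/side0.png","pics/d_b.png",200,280,200,150,4)
E
```

```text
(no output)
```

View pics/s_a.png

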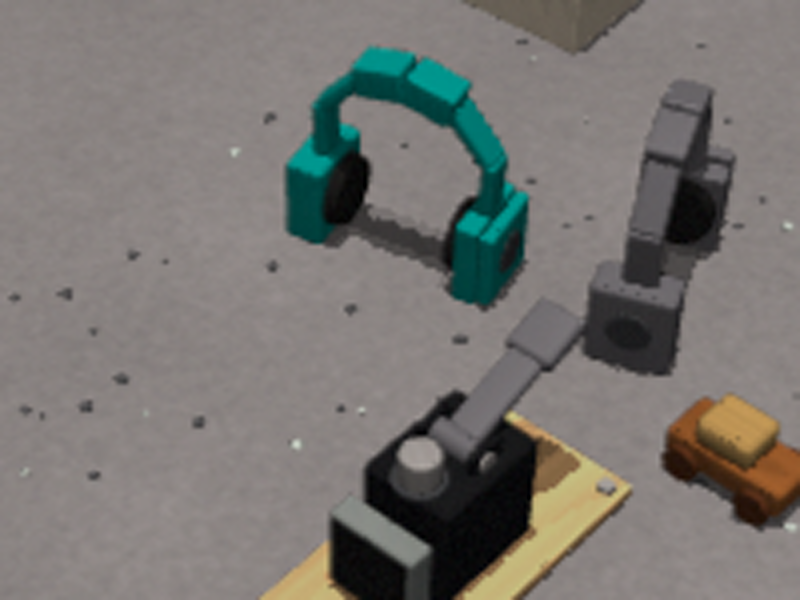

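View pics/s_b.png

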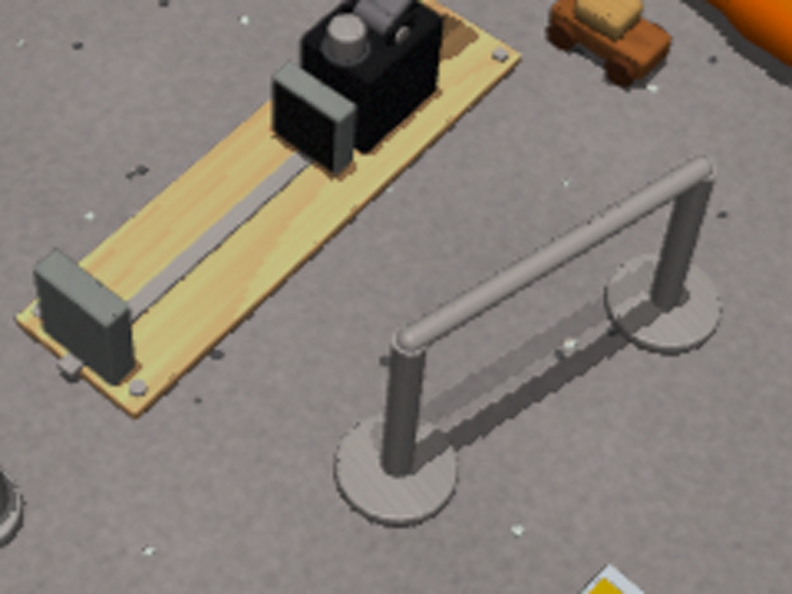

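View pics/d_a.png

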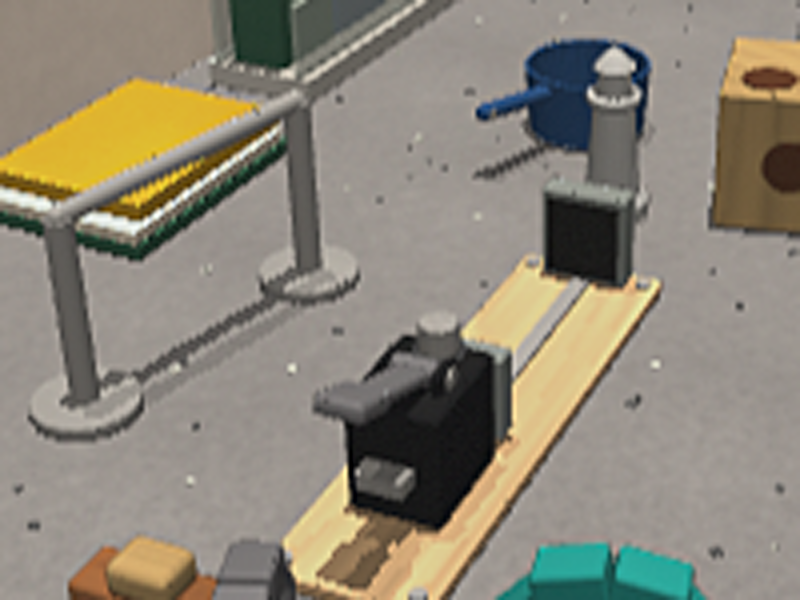

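View pics/d_b.png

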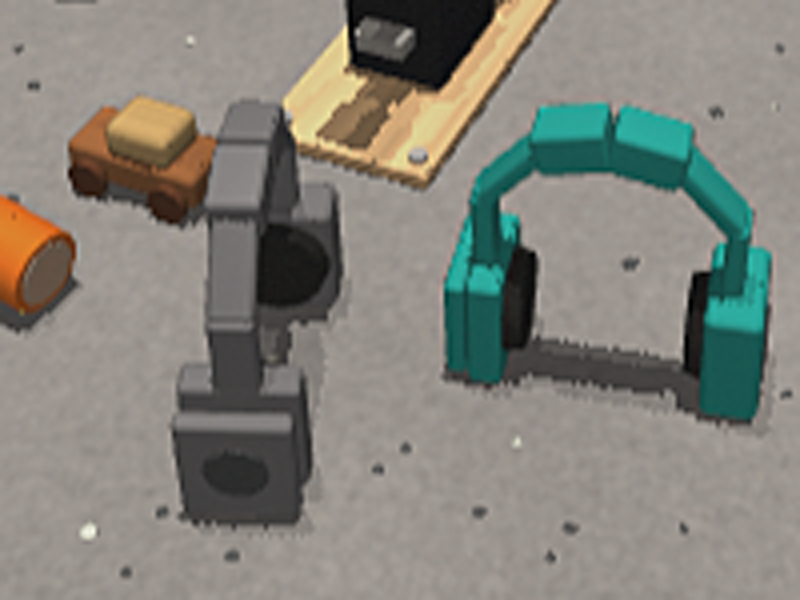

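Run:
```python
from h import *
np.set_printoptions(precision=4,suppress=True)
SA=lambda x,y:("scene",230+x/4,120+y/4)
SB=lambda x,y:("scene",230+x/3.3,225+y/3.3)
DA=lambda x,y:("side",200+x/4,170+y/4)
DB=lambda x,y:("side",200+x/4,280+y/4)
p=lambda *a:print(*a)
p("board L,B,R",*[onz(*SB(*q),.01) for q in [(17,317),(135,406),(521,53)]], onz(*SA(632,487),.01))
p("side R-near, Rfar, Lfar",onz(*DB(432,176),.01),onz(*DA(660,283),.01),onz(*DA(530,255),.01))
p("button",tri([SA(419,446),DA(438,320)]), onz(*SA(419,446),.104),onz(*DA(438,320),.104))
p("pad corners tri", tri([SA(548,300),DA(345,412)]),tri([SA(585,325),DA(315,393)]))
p("fixed jaw top corners", *[onz(*SB(*q),.076) for q in [(57,250),(130,310),(37,263),(113,328)]])
p("fixed jaw side: ",*[onz(*DA(*q),.076) for q in [(548,180),(633,190),(628,200),(545,190)]])
p("bar ends", tri([SB(405,340),DA(300,95)]),tri([SB(705,165),DA(62,207)]))
p("bar z142", onz(*SB(405,338),.14),onz(*SB(705,163),.14))
p("feet side",onz(*DA(310,275),.004),onz(*DA(87,405),.004))
p("feet scene",onz(*SB(397,470),.004),onz(*SB(663,303),.004))
p("headset scene near cup base corners",*[onz(*SA(*q),0) for q in [(587,350),(670,373)]],"top",*[onz(*SA(*q),.058) for q in [(594,263),(684,278)]])
p("side near cup base",*[onz(*DB(*q),0) for q in [(187,520),(297,523)]])
p("band top crease",tri([SA(665,155),DB(240,142)]),[onz(*SA(*q),.141) for q in [(650,150),(690,160),(667,155)]],[onz(*DB(*q),.141) for q in [(216,140),(273,143)]])
```

```text
board L,B,R [ 0.4254 -0.1791  0.01  ] [ 0.5198 -0.1704  0.01  ] [0.5004 0.1949 0.01  ] [0.5019 0.1935 0.01  ]
side R-near, Rfar, Lfar [0.3981 0.1895 0.01  ] [ 0.4221 -0.1716  0.01  ] [ 0.5175 -0.1682  0.01  ]
button (array([0.4568, 0.0676, 0.1042]), [np.float64(0.0011042530436585769), np.float64(0.0011042530436584886)]) [0.4556 0.0673 0.104 ] [0.4577 0.0681 0.104 ]
pad corners tri (array([0.4431, 0.1827, 0.1186]), [np.float64(0.003299667149691326), np.float64(0.0032996671496913267)]) (array([0.4669, 0.1791, 0.1202]), [np.float64(0.0003418828678406007), np.float64(0.00034188286784065194)])
fixed jaw top corners [ 0.4449 -0.1578  0.076 ] [ 0.5043 -0.1558  0.076 ] [ 0.4438 -0.1717  0.076 ] [ 0.5065 -0.1704  0.076 ]
fixed jaw side:  [ 0.4997 -0.1596  0.076 ] [ 0.4431 -0.1706  0.076 ] [ 0.4405 -0.1562  0.076 ] [ 0.4953 -0.1457  0.076 ]
bar ends (array([ 0.6486, -0.0939,  0.136 ]), [np.float64(0.0005044926043973565), np.float64(0.000504492604397292)]) (array([0.6878, 0.1038, 0.139 ]), [np.float64(0.0028538126839869407), np.float64(0.0028538126839871545)])
bar z142 [ 0.6498 -0.0948  0.14  ] [0.6894 0.1063 0.14  ]
feet side [ 0.6464 -0.0871  0.004 ] [0.6849 0.1078 0.004 ]
feet scene [ 0.6515 -0.0916  0.004 ] [0.6882 0.1054 0.004 ]
headset scene near cup base corners [0.4087 0.2649 0.    ] [0.455 0.285 0.   ] top [0.3998 0.2734 0.058 ] [0.444  0.3004 0.058 ]
side near cup base [0.3922 0.4122 0.    ] [0.3505 0.3928 0.    ]
band top crease (array([0.4139, 0.3152, 0.1214]), [np.float64(0.004193589582705092), np.float64(0.0041935895827051135)]) [array([0.4155, 0.2903, 0.141 ]), array([0.4361, 0.2994, 0.141 ]), array([0.4247, 0.2937, 0.141 ])] [array([0.4122, 0.3396, 0.141 ]), array([0.3901, 0.3308, 0.141 ])]
```

Could be taken for the headset: the grey one at scene (397,175), and the turquoise one at scene (330,165), which is excluded by its colour. I choose the grey one. The close crop confirms this: its popped cover is on the far cup, facing away from the clamp (side view about (237,365)). The rest of the measured layout:
- **Clamp:** origin about (0.464,-0.061), y-axis at about 93.4°.
- **Rail:** middle about (0.668,0.006).
- **Measured heights:** the button triangulates to z = 0.104 and the bar to about 0.137, both as described.

```bash
cat >> h.py <<'E'
from scipy.spatial.transform import Rotation as Ro
def yawR(deg):
    a=np.radians(deg);y=np.array([np.cos(a),np.sin(a),0]);z=np.array([0,0,-1.]);return np.array([np.cross(y,z),y,z]).T
def cur():
    s=ctrl.get_state();R=Ro.from_rotvec(s["tool_rot"]).as_matrix();return np.array(s["position"]),R,s
def rel(targets,p0=None,R0=None):
    p,R,s=cur()
    if p0 is not None:p=np.array(p0)
    if R0 is not None:R=R0
    for t in targets:
        d=R.T@(np.array(t[:3])-p);r=Ro.from_matrix(R.T@yawR(t[3])).as_rotvec()
        print("t",np.round(d,4).tolist(),"r",np.round(r,3).tolist())
def st():
    p,R,s=cur();print("t",round(s["time"],2),"p",np.round(p,4),"yaw",round(np.degrees(np.arctan2(R[1,1],R[0,1])),2),"tilt",np.round(R[:2,2],4),"F",np.round(s["ft_force"],1),"M",np.round(s["torque"],2),"w",round(float(s["grip_width"]),3),"q",np.round(s["joint_positions"],2))
E
python3 - <<'E'
from h import *
st()
rel([(.36,-.45,.30,-40),(.58,-.25,.33,-20),(.62,.0,.33,5),(.58,.2,.32,20),(.425,.315,.30,24.8)])
E
```

```text
t 0.15 p [ 0.1447 -0.6332  0.2217] yaw -77.12 tilt [-0.0004  0.0015] F [-1.4 -0.2  0.2] M [ 0.03  0.07 -0.01] w 1.002 q [ 1.36  0.32 -0.07  1.45  0.02  1.37 -0.06]
t [0.2507, -0.1308, -0.0781] r [-0.001, -0.0, -0.648]
t [0.5097, -0.2767, -0.1079] r [-0.001, -0.001, -0.997]
t [0.6045, -0.5115, -0.1076] r [-0.001, -0.001, -1.433]
t [0.6101, -0.7154, -0.0973] r [-0.001, -0.001, -1.695]
t [0.4846, -0.862, -0.077] r [-0.001, -0.001, -1.779]
```

carry_out:
  commands:
    - {"tx": 0.06,"ty": -0.03,"tz": -0.03,"rz": -0.16}
    - {"tx": 0.12,"ty": -0.06,"tz": -0.06,"rz": -0.33}
    - {"tx": 0.18,"ty": -0.095,"tz": -0.08,"rz": -0.49}
    - {"tx": 0.25,"ty": -0.13,"tz": -0.08,"rz": -0.65}
    - {"tx": 0.31,"ty": -0.165,"tz": -0.09,"rz": -0.8}
    - {"tx": 0.37,"ty": -0.2,"tz": -0.1,"rz": -0.9}
    - {"tx": 0.44,"ty": -0.24,"tz": -0.1,"rz": -1.0}
    - {"tx": 0.5,"ty": -0.28,"tz": -0.1,"rz": -1.1}
    - {"tx": 0.535,"ty": -0.34,"tz": -0.1,"rz": -1.2}
    - {"tx": 0.56,"ty": -0.4,"tz": -0.1,"rz": -1.3}
    - {"tx": 0.585,"ty": -0.46,"tz": -0.1,"rz": -1.37}
    - {"tx": 0.605,"ty": -0.51,"tz": -0.1,"rz": -1.43}

```text
invalid input
```

Run:
```python
from h import *
st()
rel([(.58,.2,.32,20),(.425,.315,.29,24.8)])
```

```text
t 0.15 p [ 0.1447 -0.6332  0.2217] yaw -77.12 tilt [-0.0004  0.0015] F [-1.4 -0.2  0.2] M [ 0.03  0.07 -0.01] w 1.002 q [ 1.36  0.32 -0.07  1.45  0.02  1.37 -0.06]
t [0.6101, -0.7154, -0.0973] r [-0.001, -0.001, -1.695]
t [0.4846, -0.862, -0.067] r [-0.001, -0.001, -1.779]
```

carry_out:
  commands:
    - {"tx": 0.06,"ty": -0.03,"tz": -0.03,"rx": 0,"ry": 0,"rz": -0.16,"jaw": 1}
    - {"tx": 0.12,"ty": -0.06,"tz": -0.06,"rx": 0,"ry": 0,"rz": -0.33,"jaw": 1}
    - {"tx": 0.18,"ty": -0.095,"tz": -0.08,"rx": 0,"ry": 0,"rz": -0.49,"jaw": 1}
    - {"tx": 0.25,"ty": -0.13,"tz": -0.08,"rx": 0,"ry": 0,"rz": -0.65,"jaw": 1}
    - {"tx": 0.31,"ty": -0.165,"tz": -0.09,"rx": 0,"ry": 0,"rz": -0.8,"jaw": 1}
    - {"tx": 0.37,"ty": -0.2,"tz": -0.1,"rx": 0,"ry": 0,"rz": -0.9,"jaw": 1}
    - {"tx": 0.44,"ty": -0.24,"tz": -0.1,"rx": 0,"ry": 0,"rz": -1.0,"jaw": 1}
    - {"tx": 0.5,"ty": -0.28,"tz": -0.1,"rx": 0,"ry": 0,"rz": -1.1,"jaw": 1}
    - {"tx": 0.535,"ty": -0.34,"tz": -0.1,"rx": 0,"ry": 0,"rz": -1.2,"jaw": 1}
    - {"tx": 0.56,"ty": -0.4,"tz": -0.1,"rx": 0,"ry": 0,"rz": -1.3,"jaw": 1}
    - {"tx": 0.585,"ty": -0.46,"tz": -0.1,"rx": 0,"ry": 0,"rz": -1.37,"jaw": 1}
    - {"tx": 0.605,"ty": -0.51,"tz": -0.1,"rx": 0,"ry": 0,"rz": -1.43,"jaw": 1}

```text
time: 1.65
position: [0.6006, -0.0799, 0.3218]
tool_rot: [-2.124, -2.314, 0.0]
ft_force: [0.6, -0.2, -0.9]
grip_width: 0.999
```

Run:
```python
from h import *
st()
rel([(.58,.2,.32,20),(.425,.315,.29,24.8)])
```

```text
t 1.65 p [ 0.6006 -0.0799  0.3218] yaw 4.91 tilt [-0.0003 -0.    ] F [ 0.6 -0.2 -0.9] M [-0.03 -0.21 -0.06] w 0.999 q [ 0.62  0.26 -0.66  1.38  0.16  1.55  0.06]
t [0.2807, 0.0034, 0.0018] r [-0.0, -0.0, -0.263]
t [0.4085, -0.1412, 0.0319] r [-0.0, -0.0, -0.347]
```

carry_out:
  commands:
    - {"tx": 0.055,"ty": 0.0,"tz": 0.0,"rx": 0,"ry": 0,"rz": -0.05,"jaw": 1}
    - {"tx": 0.11,"ty": -0.01,"tz": 0.005,"rx": 0,"ry": 0,"rz": -0.1,"jaw": 1}
    - {"tx": 0.17,"ty": -0.03,"tz": 0.01,"rx": 0,"ry": 0,"rz": -0.15,"jaw": 1}
    - {"tx": 0.225,"ty": -0.05,"tz": 0.015,"rx": 0,"ry": 0,"rz": -0.2,"jaw": 1}
    - {"tx": 0.28,"ty": -0.08,"tz": 0.02,"rx": 0,"ry": 0,"rz": -0.25,"jaw": 1}
    - {"tx": 0.33,"ty": -0.105,"tz": 0.025,"rx": 0,"ry": 0,"rz": -0.3,"jaw": 1}
    - {"tx": 0.38,"ty": -0.13,"tz": 0.03,"rx": 0,"ry": 0,"rz": -0.347,"jaw": 1}
    - {"tx": 0.408,"ty": -0.141,"tz": 0.032,"rx": 0,"ry": 0,"rz": -0.347,"jaw": 1}
    - {"tx": 0.408,"ty": -0.141,"tz": 0.032,"rx": 0,"ry": 0,"rz": -0.347,"jaw": 1}
    - {"tx": 0.408,"ty": -0.141,"tz": 0.032,"rx": 0,"ry": 0,"rz": -0.347,"jaw": 1}

```text
time: 2.9
position: [0.4263, 0.3118, 0.29]
tool_rot: [1.697, 2.643, -0.001]
ft_force: [0.2, -1.3, -0.1]
grip_width: 1.002
```

Run:
```python
from h import *
st()
c=camera_info("wrist");np.savez("w1.npz",R=c["R"],t=c["t"],K=c["intrinsics"])
cv2.imwrite("pics/w1.png",get_image("wrist")[:,:,::-1])
a=np.radians(114.8)
for dx,dy,z in [(0,0,.141),(0,.083,.05),(0,-.07,.05),(.012,0,.141),(-.012,0,.141)]:
    X=np.array([.4026+dy*np.cos(a)+dx*np.sin(a),.3385+dy*np.sin(a)-dx*np.cos(a),z]); print(np.round(proj("wrist",X,c)))
print(-np.array(c["R"]).T@np.array(c["t"]))
```

```text
t 2.9 p [0.4263 0.3118 0.29  ] yaw 24.62 tilt [ 0.    -0.001] F [ 0.2 -1.3 -0.1] M [-0.01 -0.14  0.  ] w 1.002 q [ 0.24  0.11 -0.98  1.62  0.09  1.46 -0.32]
[311. 187.]
[314.  98.]
[315. 237.]
[326. 187.]
[297. 187.]
[0.39296455 0.38567968 0.45097437]
```

View pics/w1.png

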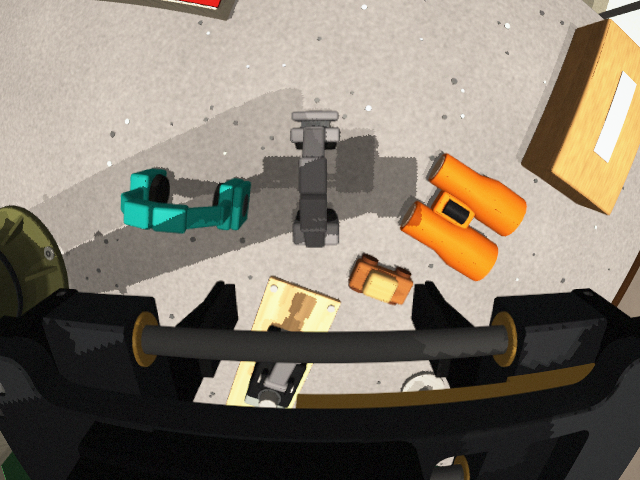

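Run:
```python
from h import *
crop("pics/w1.png","pics/w1c.png",260,100,110,155,5)
im=cv2.imread("pics/w1c.png");print(im.shape);cv2.imwrite("pics/w1c.png",cv2.resize(im,None,fx=.77,fy=.77))
```

```text
(775, 550, 3)
```

View pics/w1c.png

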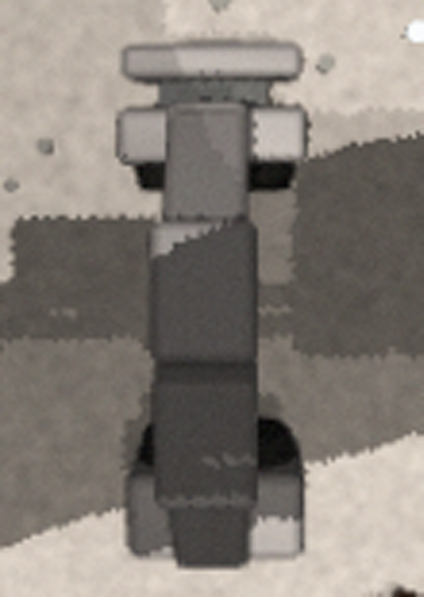

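Run:
```python
from h import *
d=np.load("w1.npz");c=dict(R=d["R"],t=d["t"],intrinsics=d["K"])
W=lambda x,y,z:onz("wrist",260+x/3.85,100+y/3.85,z,c)
m=W(205,367,.141);print("crown",m)
a=W(117,112,.058);b=W(308,112,.058);print("far cup",a,b,(a+b)/2,np.linalg.norm(b-a))
e=W(128,535,.058);f=W(303,535,.058);print("near",e,f,np.linalg.norm(f-e))
k=W(122,50,.053);l=W(302,50,.053);print("cover",k,l,(k+l)/2)
v=(a+b)/2-(e+f)/2;print("yaw y",np.degrees(np.arctan2(v[1],v[0])),"x:",np.degrees(np.arctan2(*(b-a)[1::-1])),np.degrees(np.arctan2(*(f-e)[1::-1])))
w=(k+l)/2-(e+f)/2;print(np.degrees(np.arctan2(w[1],w[0])))
q=np.array([m[0],m[1],.1215,0]);
rel([(m[0],m[1],.19,24.8),(m[0],m[1],.1215,24.8)])
```

```text
crown [0.40689954 0.33274895 0.141     ]
far cup [0.35965608 0.37336053 0.058     ] [0.40683439 0.39465828 0.058     ] [0.38324524 0.38400941 0.058     ] 0.05176278794245696
near [0.41044826 0.26486699 0.058     ] [0.45613792 0.28576036 0.058     ] 0.05024020303325181
cover [0.35341113 0.38954106 0.053     ] [0.39828936 0.40975774 0.053     ] [0.37585024 0.3996494  0.053     ]
yaw y 114.72323117805423 x: 24.295893072994712 24.574092208179817
114.79683997246826
t [0.0277, -0.0091, 0.1] r [-0.0, 0.001, -0.004]
t [0.0277, -0.009, 0.1685] r [-0.0, 0.001, -0.004]
```

carry_out:
  commands:
    - {"tx": 0.028,"ty": -0.009,"tz": 0.05,"rx": 0,"ry": 0,"rz": 0,"jaw": 1}
    - {"tx": 0.028,"ty": -0.009,"tz": 0.1,"rx": 0,"ry": 0,"rz": 0,"jaw": 1}
    - {"tx": 0.028,"ty": -0.009,"tz": 0.14,"rx": 0,"ry": 0,"rz": 0,"jaw": 1}
    - {"tx": 0.028,"ty": -0.009,"tz": 0.1685,"rx": 0,"ry": 0,"rz": 0,"jaw": 1}
    - {"tx": 0.028,"ty": -0.009,"tz": 0.1685,"rx": 0,"ry": 0,"rz": 0,"jaw": 1}
    - {"tx": 0.028,"ty": -0.009,"tz": 0.1685,"rx": 0,"ry": 0,"rz": 0,"jaw": 1}

```text
time: 3.7
position: [0.4069, 0.3346, 0.1228]
tool_rot: [1.697, 2.643, 0.002]
ft_force: [-0.1, -0.5, -0.1]
grip_width: 1.0
```

Run:
```python
from h import *
st()
```

```text
t 3.7 p [0.4069 0.3346 0.1228] yaw 24.6 tilt [0.0011 0.0008] F [-0.1 -0.5 -0.1] M [ 0.02 -0.12 -0.  ] w 1.0 q [ 0.13  0.25 -0.97  1.85  0.23  1.15 -0.49]
```

carry_out:
  commands:
    - {"tx": 0,"ty": 0,"tz": 0.001,"rx": 0,"ry": 0,"rz": 0,"jaw": 0.2}
    - {"tx": 0,"ty": 0,"tz": 0.001,"rx": 0,"ry": 0,"rz": 0,"jaw": 0.2}
    - {"tx": 0,"ty": 0,"tz": 0.001,"rx": 0,"ry": 0,"rz": 0,"jaw": 0.2}
    - {"tx": 0,"ty": 0,"tz": 0.001,"rx": 0,"ry": 0,"rz": 0,"jaw": 0.2}
    - {"tx": 0,"ty": 0,"tz": 0.001,"rx": 0,"ry": 0,"rz": 0,"jaw": 0.2}
    - {"tx": 0,"ty": 0,"tz": 0.001,"rx": 0,"ry": 0,"rz": 0,"jaw": 0.2}
    - {"tx": 0,"ty": 0,"tz": 0.001,"rx": 0,"ry": 0,"rz": 0,"jaw": 0.2}
  grip_force: 25

```text
time: 4.58
position: [0.4056, 0.3347, 0.1206]
tool_rot: [-1.695, -2.645, 0.0]
ft_force: [-1.0, -0.4, -0.1]
grip_width: 0.287
```

Run:
```python
from h import *
st()
```

```text
t 4.58 p [0.4056 0.3347 0.1206] yaw 24.7 tilt [-0.0001 -0.0001] F [-1.  -0.4 -0.1] M [-0.07 -0.06 -0.02] w 0.287 q [ 0.13  0.26 -0.97  1.86  0.23  1.15 -0.49]
```

Run:
```python
from h import *
rel([(.4056,.3347,.22,24.7),(.43,.29,.29,22),(.465,-.067,.29,3.5),(.465,-.067,.20,3.5)])
```

```text
t [0.0, -0.0, -0.0994] r [-0.0, 0.0, -0.0]
t [-0.0508, 0.0034, -0.1694] r [-0.0, 0.0, 0.047]
t [-0.3898, -0.1139, -0.1693] r [-0.0, 0.0, 0.37]
t [-0.3897, -0.1139, -0.0793] r [-0.0, 0.0, 0.37]
```

carry_out:
  commands:
    - {"tx": 0,"ty": 0,"tz": -0.04,"rx": 0,"ry": 0,"rz": 0,"jaw": 0.2}
    - {"tx": 0,"ty": 0,"tz": -0.09,"rx": 0,"ry": 0,"rz": 0,"jaw": 0.2}
    - {"tx": -0.02,"ty": 0,"tz": -0.14,"rx": 0,"ry": 0,"rz": 0.02,"jaw": 0.2}
    - {"tx": -0.06,"ty": -0.01,"tz": -0.169,"rx": 0,"ry": 0,"rz": 0.06,"jaw": 0.2}
    - {"tx": -0.11,"ty": -0.025,"tz": -0.169,"rx": 0,"ry": 0,"rz": 0.1,"jaw": 0.2}
    - {"tx": -0.16,"ty": -0.04,"tz": -0.169,"rx": 0,"ry": 0,"rz": 0.15,"jaw": 0.2}
    - {"tx": -0.21,"ty": -0.055,"tz": -0.169,"rx": 0,"ry": 0,"rz": 0.2,"jaw": 0.2}
    - {"tx": -0.26,"ty": -0.07,"tz": -0.169,"rx": 0,"ry": 0,"rz": 0.25,"jaw": 0.2}
    - {"tx": -0.31,"ty": -0.085,"tz": -0.169,"rx": 0,"ry": 0,"rz": 0.3,"jaw": 0.2}
    - {"tx": -0.36,"ty": -0.105,"tz": -0.169,"rx": 0,"ry": 0,"rz": 0.35,"jaw": 0.2}
    - {"tx": -0.39,"ty": -0.114,"tz": -0.169,"rx": 0,"ry": 0,"rz": 0.37,"jaw": 0.2}
    - {"tx": -0.39,"ty": -0.114,"tz": -0.169,"rx": 0,"ry": 0,"rz": 0.37,"jaw": 0.2}

```text
time: 6.08
position: [0.4648, -0.0697, 0.2889]
tool_rot: [-2.157, -2.282, 0.001]
ft_force: [0.0, -0.1, -3.2]
grip_width: 0.273
```

Run:
```python
from h import *
st()
for n in ["scene","side"]: cv2.imwrite(f"pics/{n}1.png",get_image(n)[:,:,::-1])
c=camera_info("wrist");np.savez("w2.npz",R=c["R"],t=c["t"],K=c["intrinsics"]);cv2.imwrite("pics/w2.png",get_image("wrist")[:,:,::-1])
st()
crop("pics/scene1.png","pics/s1c.png",220,120,200,240,2.5)
crop("pics/side1.png","pics/d1c.png",230,120,200,200,3)
```

```text
t 6.08 p [ 0.4648 -0.0697  0.2889] yaw 3.25 tilt [-0.0014  0.0007] F [ 0.  -0.1 -3.2] M [ 0.09 -0.09  0.02] w 0.273 q [ 0.68 -0.08 -0.55  1.75 -0.04  1.46  0.19]
t 6.22 p [ 0.4652 -0.0655  0.2895] yaw 3.65 tilt [-0.0004  0.001 ] F [ 0.   0.9 -2.4] M [-0.03 -0.07  0.02] w 0.275 q [ 0.68 -0.08 -0.55  1.75 -0.04  1.46  0.19]
```

View pics/s1c.png

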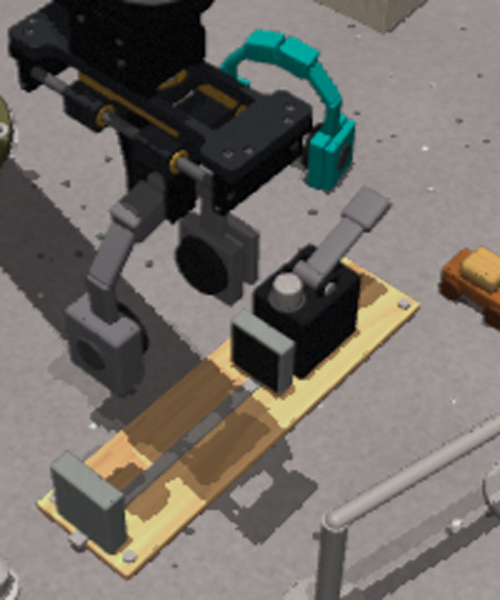

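View pics/d1c.png

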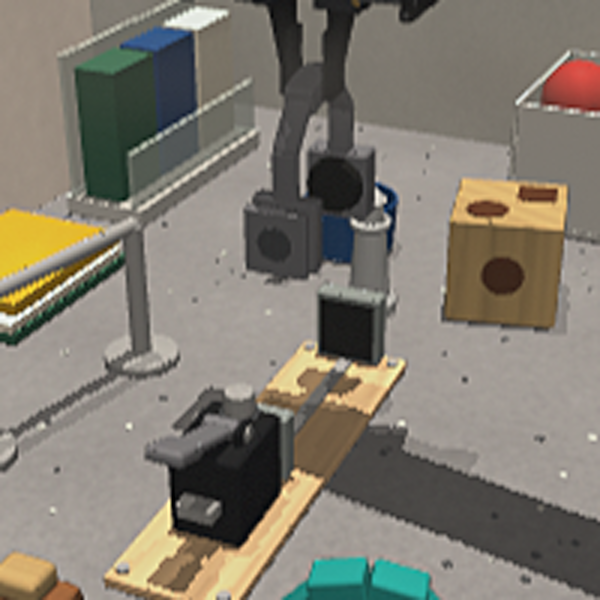

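View pics/w2.png

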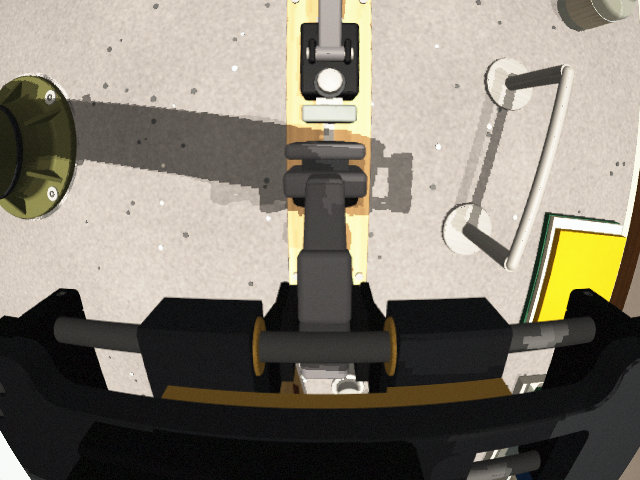

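Run:
```python
from h import *
crop("pics/w2.png","pics/w2c.png",260,0,130,310,2.5)
d=np.load("w2.npz");c=dict(R=d["R"],t=d["t"],intrinsics=d["K"])
W=lambda u,v,z:np.round(onz("wrist",u,v,z,c),4)
print("button",W(330,80,.104),"jaw in",W(302,121,.071),W(357,121,.071),"board",W(287,50,.01),W(372,50,.01),W(289,280,.01),W(368,280,.01))
print("cover",W(285,150,.168+.053),W(366,150,.168+.053),"cup", W(284,180,.226),W(366,180,.226))
```

```text
button [0.4624 0.0638 0.104 ] jaw in [0.4372 0.0248 0.071 ] [0.4924 0.0284 0.071 ] board [0.4107 0.1116 0.01  ] [0.5096 0.1182 0.01  ] [ 0.4263 -0.173   0.01  ] [ 0.5279 -0.1668  0.01  ]
cover [0.4368 0.0023 0.221 ] [0.4865 0.0054 0.221 ] cup [ 0.4376 -0.0157  0.226 ] [ 0.4874 -0.0127  0.226 ]
```

View pics/w2c.png

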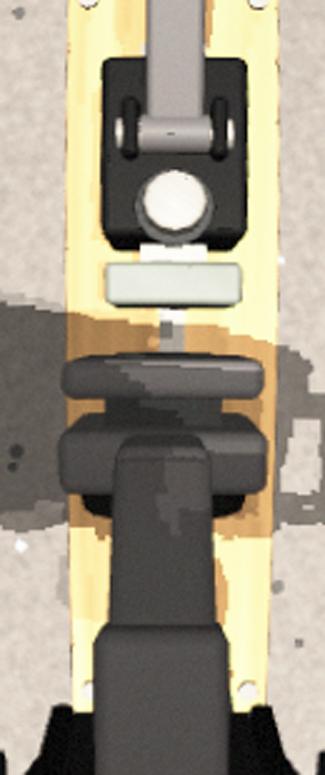

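Run:
```python
from h import *
st(); rel([(.467,-.067,.20,3.4),(.467,-.067,.1315,3.4)])
```

```text
t 6.22 p [ 0.4652 -0.0655  0.2895] yaw 3.65 tilt [-0.0004  0.001 ] F [ 0.   0.9 -2.4] M [-0.03 -0.07  0.02] w 0.275 q [ 0.68 -0.08 -0.55  1.75 -0.04  1.46  0.19]
t [-0.0017, 0.0018, 0.0895] r [-0.0, -0.001, 0.004]
t [-0.0018, 0.0018, 0.158] r [-0.0, -0.001, 0.004]
```

carry_out:
  commands:
    - {"tx": -0.001,"ty": 0.002,"tz": 0.04,"rx": 0,"ry": 0,"rz": 0.003,"jaw": 0.2}
    - {"tx": -0.001,"ty": 0.002,"tz": 0.085,"rx": 0,"ry": 0,"rz": 0.003,"jaw": 0.2}
    - {"tx": -0.001,"ty": 0.002,"tz": 0.12,"rx": 0,"ry": 0,"rz": 0.003,"jaw": 0.2}
    - {"tx": -0.001,"ty": 0.002,"tz": 0.142,"rx": 0,"ry": 0,"rz": 0.003,"jaw": 0.2}
    - {"tx": -0.001,"ty": 0.002,"tz": 0.15,"rx": 0,"ry": 0,"rz": 0.003,"jaw": 0.2}
    - {"tx": -0.001,"ty": 0.002,"tz": 0.155,"rx": 0,"ry": 0,"rz": 0.003,"jaw": 0.2}
    - {"tx": -0.001,"ty": 0.002,"tz": 0.155,"rx": 0,"ry": 0,"rz": 0.003,"jaw": 0.2}

```text
time: 7.1
position: [0.4676, -0.0679, 0.1353]
tool_rot: [2.155, 2.285, 0.001]
ft_force: [0.2, -0.6, -2.0]
grip_width: 0.271
```

Run:
```python
from h import *
st()
for n in ["scene","side"]: cv2.imwrite(f"pics/{n}2.png",get_image(n)[:,:,::-1])
crop("pics/scene2.png","pics/s2c.png",220,180,180,180,3.3)
crop("pics/side2.png","pics/d2c.png",250,150,150,160,3.7)
```

```text
t 7.1 p [ 0.4676 -0.0679  0.1353] yaw 3.36 tilt [ 0.0009 -0.0003] F [ 0.2 -0.6 -2. ] M [-0.04 -0.03 -0.02] w 0.271 q [ 0.66  0.03 -0.58  1.97  0.02  1.14  0.13]
```

View pics/s2c.png

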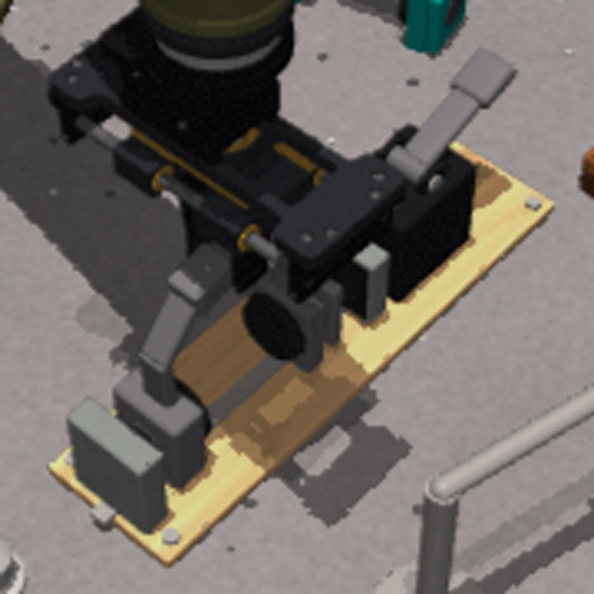

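View pics/d2c.png

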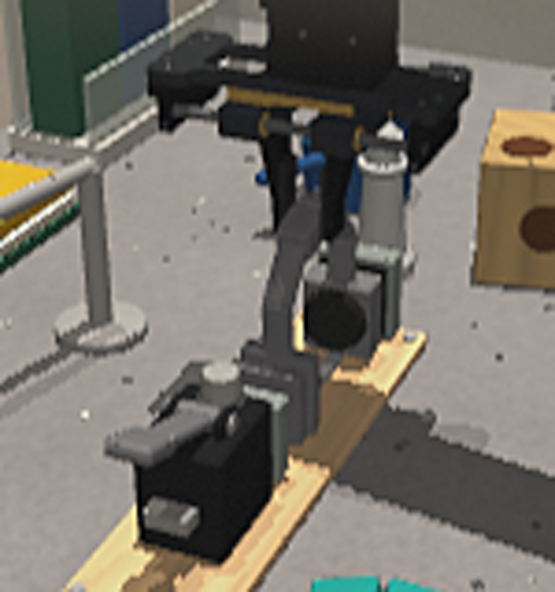

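carry_out:
  commands:
    - {"tx": 0,"ty": 0,"tz": 0.002,"rx": 0,"ry": 0,"rz": 0,"jaw": 0.2}
    - {"tx": 0,"ty": 0,"tz": 0.004,"rx": 0,"ry": 0,"rz": 0,"jaw": 0.2}
    - {"tx": 0,"ty": 0,"tz": 0.005,"rx": 0,"ry": 0,"rz": 0,"jaw": 0.2}
    - {"tx": 0,"ty": 0,"tz": 0.005,"rx": 0,"ry": 0,"rz": 0,"jaw": 0.2}

```text
time: 7.7
position: [0.4681, -0.0687, 0.1315]
tool_rot: [2.155, 2.283, 0.001]
ft_force: [-0.6, -0.4, 7.0]
grip_width: 0.273
```

Run:
```python
from h import *
st()
```

```text
t 7.7 p [ 0.4681 -0.0687  0.1315] yaw 3.31 tilt [ 0.002  -0.0014] F [-0.6 -0.4  7. ] M [-0.04  0.57  0.04] w 0.273 q [ 0.66  0.04 -0.58  1.97  0.02  1.13  0.13]
```

carry_out:
  commands:
    - {"tx": 0,"ty": 0,"tz": -0.001,"rx": 0,"ry": 0,"rz": 0,"jaw": 0.5}
    - {"tx": 0,"ty": 0,"tz": -0.001,"rx": 0,"ry": 0,"rz": 0,"jaw": 0.8}
    - {"tx": 0,"ty": 0,"tz": -0.001,"rx": 0,"ry": 0,"rz": 0,"jaw": 0.8}
    - {"tx": 0,"ty": 0,"tz": -0.001,"rx": 0,"ry": 0,"rz": 0,"jaw": 0.8}
    - {"tx": 0,"ty": 0,"tz": -0.03,"rx": 0,"ry": 0,"rz": 0,"jaw": 0.8}
    - {"tx": 0,"ty": 0,"tz": -0.06,"rx": 0,"ry": 0,"rz": 0,"jaw": 0.8}
    - {"tx": 0.04,"ty": 0,"tz": -0.08,"rx": 0,"ry": 0,"rz": 0,"jaw": 0.0}
    - {"tx": 0.09,"ty": 0,"tz": -0.08,"rx": 0,"ry": 0,"rz": 0,"jaw": 0.0}
    - {"tx": 0.14,"ty": 0,"tz": -0.08,"rx": 0,"ry": 0,"rz": 0,"jaw": 0}
    - {"tx": 0.18,"ty": 0,"tz": -0.06,"rx": 0,"ry": 0,"rz": 0,"jaw": 0}
    - {"tx": 0.18,"ty": 0,"tz": -0.06,"rx": 0,"ry": 0,"rz": 0,"jaw": 0}

```text
time: 9.07
position: [0.455, 0.115, 0.1886]
tool_rot: [-2.147, -2.291, 0.002]
ft_force: [-0.2, -0.7, 0.0]
grip_width: 0.318
```

Run:
```python
from h import *
st()
for n in ["scene","side"]: cv2.imwrite(f"pics/{n}3.png",get_image(n)[:,:,::-1])
c=camera_info("wrist");np.savez("w3.npz",R=c["R"],t=c["t"],K=c["intrinsics"]);cv2.imwrite("pics/w3.png",get_image("wrist")[:,:,::-1])
crop("pics/scene3.png","pics/s3c.png",220,160,200,200,3)
crop("pics/side3.png","pics/d3c.png",240,150,170,170,3.5)
st()
```

```text
t 9.07 p [0.455  0.115  0.1886] yaw 3.71 tilt [-0.0022  0.0007] F [-0.2 -0.7  0. ] M [-0.08 -0.09 -0.02] w 0.318 q [ 0.5  -0.02 -0.78  1.9  -0.02  1.26 -0.21]
t 9.22 p [0.4569 0.1105 0.1898] yaw 3.26 tilt [ 0.0001 -0.0005] F [-0.5  0.   0. ] M [-0.03 -0.08  0.01] w 0.177 q [ 0.5  -0.02 -0.78  1.9  -0.02  1.26 -0.21]
```

View pics/s3c.png

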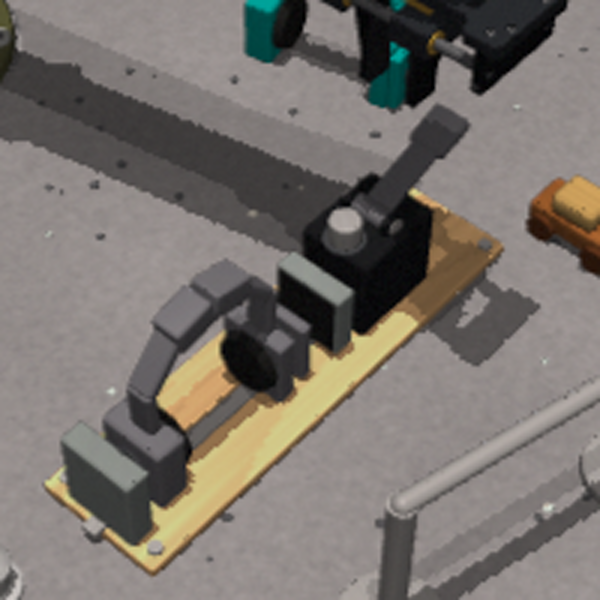

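View pics/d3c.png

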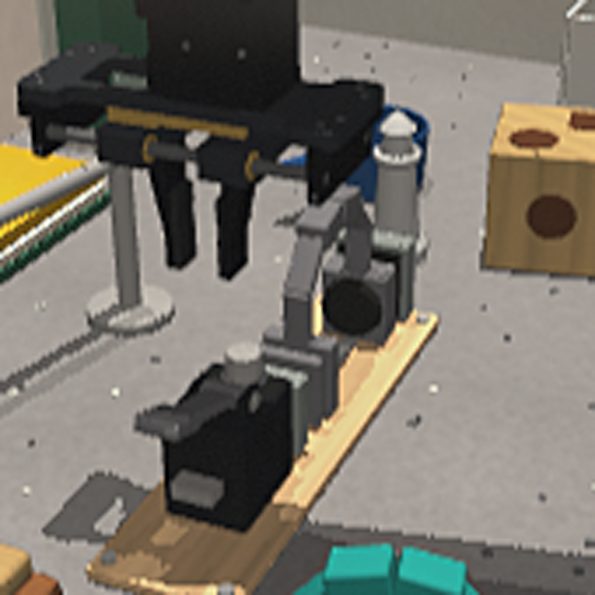

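View pics/w3.png

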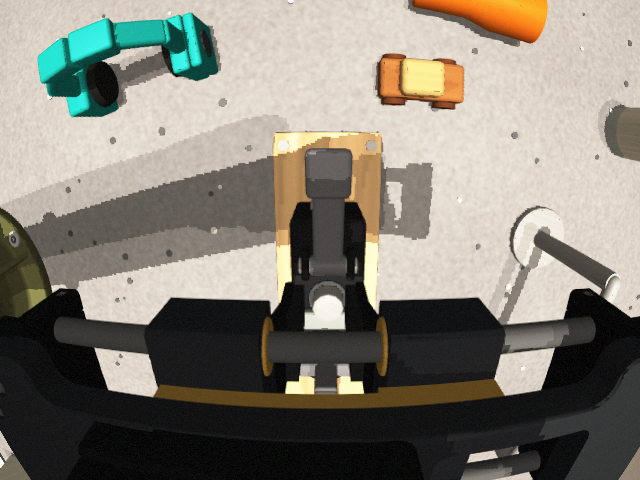

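Run:
```python
from h import *
d=np.load("w3.npz");c=dict(R=d["R"],t=d["t"],intrinsics=d["K"])
W=lambda u,v,z:np.round(onz("wrist",u,v,z,c),4)
print("pad",W(329,174,.118),"button",W(328,305,.104),"housing L/R",W(291,215,.084),W(363,215,.084),"board",W(277,132,.01),W(380,132,.01))
a=np.array([.4643,-.0612]);u=np.array([-.0585,.998]);print("expected pad",a+.228*u, "btn",a+.129*u)
S=lambda x,y:("scene",220+x/3,160+y/3);D=lambda x,y:("side",240+x/3.5,150+y/3.5)
print("pad scene",onz(*S(438,128),.118),"side",onz(*D(180,415),.118),"btn",onz(*S(346,217),.104),onz(*D(244,352),.104))
print("headset crown scene",onz(*S(195,292),.151))
```

```text
pad [0.4565 0.1657 0.118 ] button [0.4619 0.0683 0.104 ] housing L/R [0.431 0.13  0.084] [0.484  0.1331 0.084 ] board [0.4091 0.1898 0.01  ] [0.5026 0.1954 0.01  ]
expected pad [0.450962 0.166344] btn [0.4567535 0.067542 ]
pad scene [0.4537073  0.16269702 0.118     ] side [0.44499565 0.16602714 0.118     ] btn [0.45803563 0.0664498  0.104     ] [0.45617435 0.07001643 0.104     ]
headset crown scene [ 0.46466241 -0.07645394  0.151     ]
```

Run:
```python
from h import *
st();rel([(.453,.166,.125,3.4),(.453,.166,.094,3.4)])
```

```text
t 9.22 p [0.4569 0.1105 0.1898] yaw 3.26 tilt [ 0.0001 -0.0005] F [-0.5  0.   0. ] M [-0.03 -0.08  0.01] w 0.177 q [ 0.5  -0.02 -0.78  1.9  -0.02  1.26 -0.21]
t [0.0556, -0.0008, 0.0648] r [0.0, 0.001, -0.002]
t [0.0556, -0.0008, 0.0958] r [0.0, 0.001, -0.002]
```

carry_out:
  commands:
    - {"tx": 0.04,"ty": -0.001,"tz": 0.01,"rx": 0,"ry": 0,"rz": 0,"jaw": 0}
    - {"tx": 0.0555,"ty": -0.001,"tz": 0.04,"rx": 0,"ry": 0,"rz": 0,"jaw": 0}
    - {"tx": 0.0555,"ty": -0.001,"tz": 0.06,"rx": 0,"ry": 0,"rz": 0,"jaw": 0}
    - {"tx": 0.0555,"ty": -0.001,"tz": 0.065,"rx": 0,"ry": 0,"rz": 0,"jaw": 0}

```text
time: 9.72
position: [0.4522, 0.1653, 0.1238]
tool_rot: [-2.158, -2.282, 0.003]
ft_force: [0.7, -0.4, 0.6]
grip_width: 0.008
```

Run:
```python
from h import *
st()
```

```text
t 9.72 p [0.4522 0.1653 0.1238] yaw 3.2 tilt [-0.002  -0.0006] F [ 0.7 -0.4  0.6] M [-0.05 -0.1   0.01] w 0.008 q [ 0.42  0.1  -0.85  1.96  0.08  1.13 -0.41]
```

carry_out:
  commands:
    - {"tx": 0,"ty": 0,"tz": 0.01,"rx": 0,"ry": 0,"rz": 0,"jaw": 0}
    - {"tx": 0,"ty": 0,"tz": 0.02,"rx": 0,"ry": 0,"rz": 0,"jaw": 0}
    - {"tx": 0,"ty": 0,"tz": 0.028,"rx": 0,"ry": 0,"rz": 0,"jaw": 0}
    - {"tx": 0,"ty": 0,"tz": 0.0315,"rx": 0,"ry": 0,"rz": 0,"jaw": 0}
    - {"tx": 0,"ty": 0,"tz": 0.0315,"rx": 0,"ry": 0,"rz": 0,"jaw": 0}
    - {"tx": 0,"ty": 0,"tz": 0.0315,"rx": 0,"ry": 0,"rz": 0,"jaw": 0}

```text
time: 10.48
position: [0.4542, 0.1688, 0.0963]
tool_rot: [2.156, 2.284, 0.006]
ft_force: [-5.6, 2.2, 17.2]
grip_width: 0.006
```

Run:
```python
from h import *
st()
```

```text
t 10.47 p [0.4542 0.1688 0.0963] yaw 3.3 tilt [0.0035 0.002 ] F [-5.6  2.2 17.2] M [0.48 1.13 0.02] w 0.006 q [ 0.4   0.14 -0.85  1.98  0.12  1.07 -0.45]
```

carry_out:
  commands:
    - {"tx": 0,"ty": 0,"tz": -0.012,"rx": 0,"ry": 0,"rz": 0,"jaw": 0}
    - {"tx": 0,"ty": 0,"tz": -0.024,"rx": 0,"ry": 0,"rz": 0,"jaw": 0}
    - {"tx": 0,"ty": 0,"tz": -0.032,"rx": 0,"ry": 0,"rz": 0,"jaw": 0}
    - {"tx": 0,"ty": 0,"tz": -0.032,"rx": 0,"ry": 0,"rz": 0,"jaw": 0}

```text
time: 10.98
position: [0.4528, 0.1667, 0.1257]
tool_rot: [2.156, 2.284, 0.001]
ft_force: [0.0, -0.2, 0.1]
grip_width: 0.003
```

Run:
```python
from h import *
st()
for n in ["scene","side"]: cv2.imwrite(f"pics/{n}4.png",get_image(n)[:,:,::-1])
crop("pics/scene4.png","pics/s4c.png",220,160,200,200,3)
crop("pics/side4.png","pics/d4c.png",240,150,170,170,3.5)
```

```text
t 10.97 p [0.4528 0.1667 0.1257] yaw 3.29 tilt [ 0.001  -0.0003] F [ 0.  -0.2  0.1] M [-0.03 -0.16 -0.  ] w 0.003 q [ 0.42  0.09 -0.85  1.95  0.08  1.13 -0.41]
```

View pics/s4c.png

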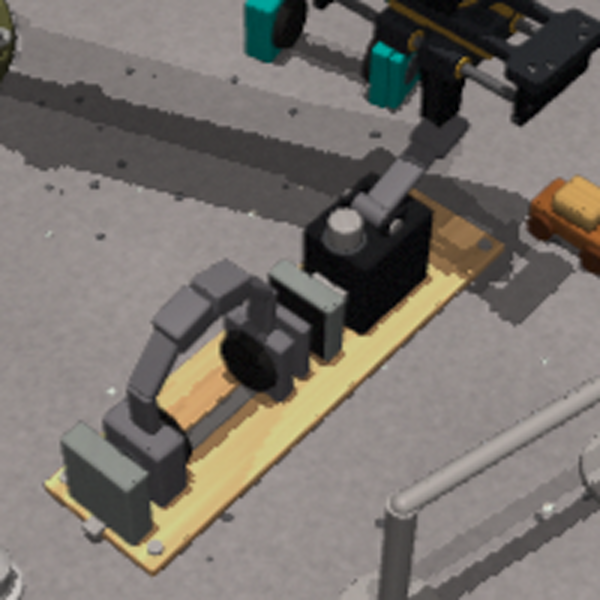

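View pics/d4c.png

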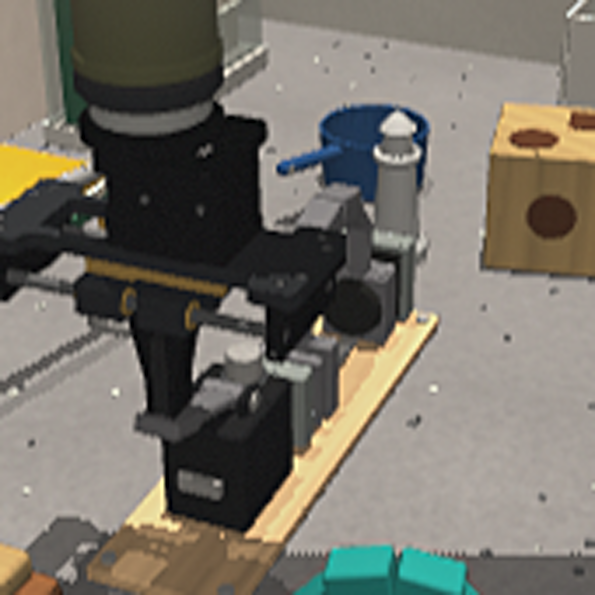

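carry_out:
  commands:
    - {"tx": 0,"ty": 0,"tz": 0.01,"rx": 0,"ry": 0,"rz": 0,"jaw": 0}
    - {"tx": 0,"ty": 0,"tz": 0.02,"rx": 0,"ry": 0,"rz": 0,"jaw": 0}
    - {"tx": 0,"ty": 0,"tz": 0.028,"rx": 0,"ry": 0,"rz": 0,"jaw": 0}
    - {"tx": 0,"ty": 0,"tz": 0.032,"rx": 0,"ry": 0,"rz": 0,"jaw": 0}
    - {"tx": 0,"ty": 0,"tz": 0.0325,"rx": 0,"ry": 0,"rz": 0,"jaw": 0}
    - {"tx": 0,"ty": 0,"tz": 0.0325,"rx": 0,"ry": 0,"rz": 0,"jaw": 0}
    - {"tx": 0,"ty": 0,"tz": 0.02,"rx": 0,"ry": 0,"rz": 0,"jaw": 0}
    - {"tx": 0,"ty": 0,"tz": 0.008,"rx": 0,"ry": 0,"rz": 0,"jaw": 0}
    - {"tx": 0,"ty": 0,"tz": 0,"rx": 0,"ry": 0,"rz": 0,"jaw": 0}
    - {"tx": 0,"ty": 0,"tz": 0,"rx": 0,"ry": 0,"rz": 0,"jaw": 0}

```text
time: 12.32
position: [0.4525, 0.1667, 0.1252]
tool_rot: [2.156, 2.284, -0.0]
ft_force: [-0.1, 0.1, 0.1]
grip_width: 0.005
```

Run:
```python
from h import *
st()
for n in ["scene"]: cv2.imwrite(f"pics/{n}5.png",get_image(n)[:,:,::-1])
crop("pics/scene5.png","pics/s5c.png",220,160,200,200,3)
```

```text
t 12.32 p [0.4525 0.1667 0.1252] yaw 3.3 tilt [ 0.0002 -0.0002] F [-0.1  0.1  0.1] M [-0.07 -0.19  0.01] w 0.005 q [ 0.42  0.1  -0.85  1.95  0.08  1.13 -0.41]
```

View pics/s5c.png

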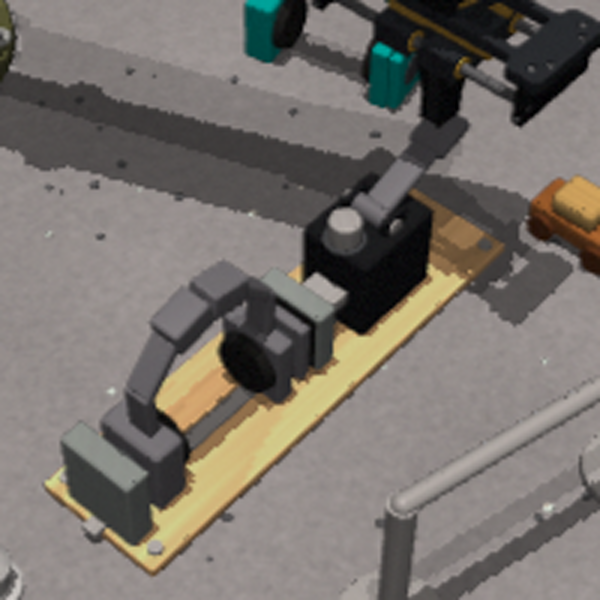

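carry_out:
  commands:
    - {"tx": 0,"ty": 0,"tz": 0.008,"rx": 0,"ry": 0,"rz": 0,"jaw": 0}
    - {"tx": 0,"ty": 0,"tz": 0.014,"rx": 0,"ry": 0,"rz": 0,"jaw": 0}
    - {"tx": 0,"ty": 0,"tz": 0.02,"rx": 0,"ry": 0,"rz": 0,"jaw": 0}
    - {"tx": 0,"ty": 0,"tz": 0.026,"rx": 0,"ry": 0,"rz": 0,"jaw": 0}
    - {"tx": 0,"ty": 0,"tz": 0.031,"rx": 0,"ry": 0,"rz": 0,"jaw": 0}
    - {"tx": 0,"ty": 0,"tz": 0.033,"rx": 0,"ry": 0,"rz": 0,"jaw": 0}
    - {"tx": 0,"ty": 0,"tz": 0.033,"rx": 0,"ry": 0,"rz": 0,"jaw": 0}

```text
time: 13.25
position: [0.4532, 0.1697, 0.096]
tool_rot: [-2.155, -2.286, -0.003]
ft_force: [-10.3, 0.9, 34.1]
grip_width: 0.003
```

carry_out:
  commands:
    - {"tx": 0,"ty": 0,"tz": -0.01,"rx": 0,"ry": 0,"rz": 0,"jaw": 0}
    - {"tx": 0,"ty": 0,"tz": -0.022,"rx": 0,"ry": 0,"rz": 0,"jaw": 0}
    - {"tx": 0,"ty": 0,"tz": -0.033,"rx": 0,"ry": 0,"rz": 0,"jaw": 0}
    - {"tx": 0,"ty": 0,"tz": -0.033,"rx": 0,"ry": 0,"rz": 0,"jaw": 0}

```text
time: 13.75
position: [0.4527, 0.1666, 0.1255]
tool_rot: [2.156, 2.284, 0.0]
ft_force: [-0.6, -0.6, -0.5]
grip_width: 0.005
```

Run:
```python
from h import *
st()
for n in ["scene"]: cv2.imwrite(f"pics/{n}6.png",get_image(n)[:,:,::-1])
crop("pics/scene6.png","pics/s6c.png",220,160,200,200,3)
```

```text
t 13.75 p [0.4527 0.1666 0.1255] yaw 3.29 tilt [ 0.0006 -0.0003] F [-0.6 -0.6 -0.5] M [-0.01 -0.09 -0.01] w 0.005 q [ 0.42  0.1  -0.85  1.95  0.08  1.13 -0.41]
```

View pics/s6c.png

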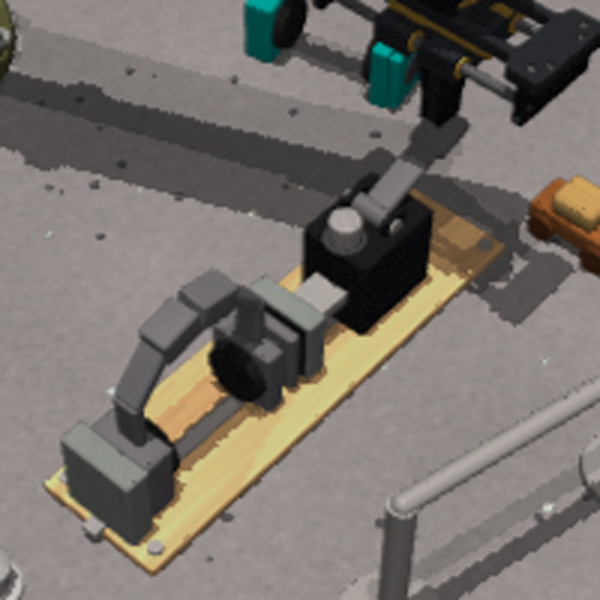

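carry_out:
  commands:
    - {"tx": 0,"ty": 0,"tz": 0.008,"rx": 0,"ry": 0,"rz": 0,"jaw": 0}
    - {"tx": 0,"ty": 0,"tz": 0.014,"rx": 0,"ry": 0,"rz": 0,"jaw": 0}
    - {"tx": 0,"ty": 0,"tz": 0.02,"rx": 0,"ry": 0,"rz": 0,"jaw": 0}
    - {"tx": 0,"ty": 0,"tz": 0.025,"rx": 0,"ry": 0,"rz": 0,"jaw": 0}
    - {"tx": 0,"ty": 0,"tz": 0.028,"rx": 0,"ry": 0,"rz": 0,"jaw": 0}
    - {"tx": 0,"ty": 0,"tz": 0.029,"rx": 0,"ry": 0,"rz": 0,"jaw": 0}
    - {"tx": 0,"ty": 0,"tz": 0.029,"rx": 0,"ry": 0,"rz": 0,"jaw": 0}

```text
time: 14.68
position: [0.4529, 0.1707, 0.0976]
tool_rot: [-2.152, -2.285, -0.007]
ft_force: [-3.8, 5.1, 13.3]
grip_width: 0.006
```

carry_out:
  commands:
    - {"tx": 0,"ty": 0,"tz": 0.001,"rx": 0,"ry": 0,"rz": 0,"jaw": 0}
    - {"tx": 0,"ty": 0,"tz": 0.002,"rx": 0,"ry": 0,"rz": 0,"jaw": 0}
    - {"tx": 0,"ty": 0,"tz": 0.002,"rx": 0,"ry": 0,"rz": 0,"jaw": 0}

```text
time: 15.05
position: [0.4529, 0.1708, 0.0964]
tool_rot: [-2.153, -2.286, -0.006]
ft_force: [-5.3, 5.6, 19.9]
grip_width: 0.002
```

carry_out:
  commands:
    - {"tx": 0,"ty": 0,"tz": 0.0008,"rx": 0,"ry": 0,"rz": 0,"jaw": 0}
    - {"tx": 0,"ty": 0,"tz": 0.0008,"rx": 0,"ry": 0,"rz": 0,"jaw": 0}

```text
time: 15.3
position: [0.453, 0.1708, 0.0963]
tool_rot: [-2.153, -2.286, -0.006]
ft_force: [-7.7, 4.6, 25.8]
grip_width: 0.005
```

carry_out:
  commands:
    - {"tx": 0,"ty": 0,"tz": -0.01,"rx": 0,"ry": 0,"rz": 0,"jaw": 0}
    - {"tx": 0,"ty": 0,"tz": -0.022,"rx": 0,"ry": 0,"rz": 0,"jaw": 0}
    - {"tx": 0,"ty": 0,"tz": -0.033,"rx": 0,"ry": 0,"rz": 0,"jaw": 0}
    - {"tx": 0,"ty": 0,"tz": -0.033,"rx": 0,"ry": 0,"rz": 0,"jaw": 0}

```text
time: 15.8
position: [0.4527, 0.1665, 0.1267]
tool_rot: [2.156, 2.284, 0.0]
ft_force: [0.1, -0.9, -0.1]
grip_width: 0.007
```

Run:
```python
from h import *
st()
for n in ["scene","side"]: cv2.imwrite(f"pics/{n}7.png",get_image(n)[:,:,::-1])
crop("pics/scene7.png","pics/s7c.png",220,220,130,130,4.5)
crop("pics/side7.png","pics/d7c.png",270,190,100,110,5)
```

```text
t 15.8 p [0.4527 0.1665 0.1267] yaw 3.28 tilt [ 0.0007 -0.0004] F [ 0.1 -0.9 -0.1] M [-0.02 -0.13 -0.02] w 0.007 q [ 0.42  0.09 -0.86  1.95  0.08  1.13 -0.41]
```

View pics/s7c.png

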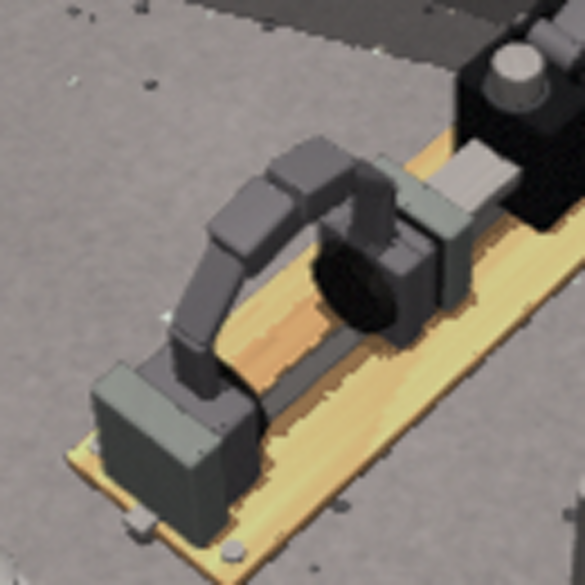

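View pics/d7c.png

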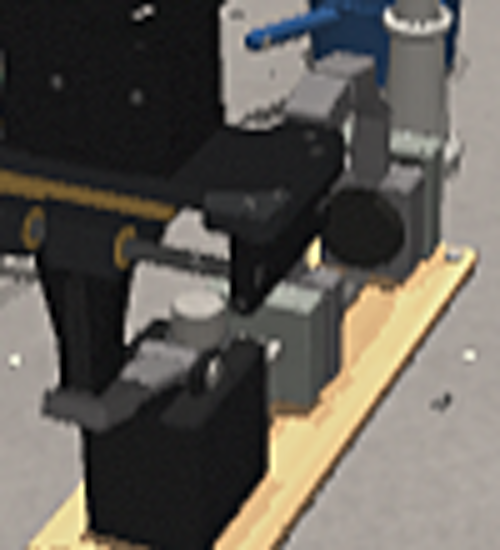

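carry_out:
  commands:
    - {"tx": 0,"ty": 0,"tz": 0.006,"rx": 0,"ry": 0,"rz": 0,"jaw": 0}
    - {"tx": 0,"ty": 0,"tz": 0.01,"rx": 0,"ry": 0,"rz": 0,"jaw": 0}
    - {"tx": 0,"ty": 0,"tz": 0.0115,"rx": 0,"ry": 0,"rz": 0,"jaw": 0}
    - {"tx": 0,"ty": 0,"tz": 0.0115,"rx": 0,"ry": 0,"rz": 0,"jaw": 0}

```text
time: 16.4
position: [0.4527, 0.1681, 0.116]
tool_rot: [-2.155, -2.285, -0.002]
ft_force: [-3.2, 1.0, 12.5]
grip_width: 0.003
```

carry_out:
  commands:
    - {"tx": 0,"ty": 0,"tz": 0.001,"rx": 0,"ry": 0,"rz": 0,"jaw": 0}
    - {"tx": 0,"ty": 0,"tz": 0.001,"rx": 0,"ry": 0,"rz": 0,"jaw": 0}

```text
time: 16.65
position: [0.4527, 0.1683, 0.1154]
tool_rot: [-2.155, -2.286, -0.002]
ft_force: [-3.8, -0.0, 15.6]
grip_width: 0.005
```

carry_out:
  commands:
    - {"tx": 0,"ty": 0,"tz": 0.001,"rx": 0,"ry": 0,"rz": 0,"jaw": 0}
    - {"tx": 0,"ty": 0,"tz": 0.0015,"rx": 0,"ry": 0,"rz": 0,"jaw": 0}
    - {"tx": 0,"ty": 0,"tz": 0.0015,"rx": 0,"ry": 0,"rz": 0,"jaw": 0}

```text
time: 17.02
position: [0.4528, 0.1686, 0.1144]
tool_rot: [-2.155, -2.286, -0.002]
ft_force: [-5.6, 0.3, 18.5]
grip_width: 0.002
```

carry_out:
  commands:
    - {"tx": 0,"ty": 0,"tz": 0.001,"rx": 0,"ry": 0,"rz": 0,"jaw": 0}
    - {"tx": 0,"ty": 0,"tz": 0.002,"rx": 0,"ry": 0,"rz": 0,"jaw": 0}
    - {"tx": 0,"ty": 0,"tz": 0.002,"rx": 0,"ry": 0,"rz": 0,"jaw": 0}
    - {"tx": 0,"ty": 0,"tz": 0.002,"rx": 0,"ry": 0,"rz": 0,"jaw": 0}

```text
time: 17.52
position: [0.4529, 0.169, 0.1131]
tool_rot: [-2.155, -2.286, -0.002]
ft_force: [-7.2, 1.3, 24.5]
grip_width: 0.005
```

carry_out:
  commands:
    - {"tx": 0,"ty": 0,"tz": -0.015,"rx": 0,"ry": 0,"rz": 0,"jaw": 0}
    - {"tx": 0,"ty": 0,"tz": -0.045,"rx": 0,"ry": 0,"rz": 0,"jaw": 0}
    - {"tx": -0.04,"ty": 0,"tz": -0.05,"rx": 0,"ry": 0,"rz": 0,"jaw": 0}
    - {"tx": -0.08,"ty": 0,"tz": -0.04,"rx": 0,"ry": 0,"rz": 0,"jaw": 0}
    - {"tx": -0.1,"ty": 0,"tz": -0.03,"rx": 0,"ry": 0,"rz": 0,"jaw": 0}
    - {"tx": -0.1,"ty": 0,"tz": -0.03,"rx": 0,"ry": 0,"rz": 0,"jaw": 0}

```text
time: 18.27
position: [0.4572, 0.0653, 0.1391]
tool_rot: [-2.159, -2.28, 0.004]
ft_force: [-0.1, 0.5, -0.0]
grip_width: 0.005
```

Run:
```python
from h import *
st()
for n in ["scene","side"]: cv2.imwrite(f"pics/{n}8.png",get_image(n)[:,:,::-1])
rel([(.4585,.067,.115,3.4),(.4585,.067,.094,3.4)])
crop("pics/scene8.png","pics/s8c.png",220,190,150,150,4)
crop("pics/side8.png","pics/d8c.png",270,170,120,120,5)
```

```text
t 18.27 p [0.4572 0.0653 0.1391] yaw 3.13 tilt [-0.0029 -0.0004] F [-0.1  0.5 -0. ] M [ 0.04 -0.05 -0.03] w 0.005 q [ 0.56  0.01 -0.75  1.98  0.01  1.15 -0.14]
t [-0.001, 0.0004, 0.0253] r [-0.001, -0.001, -0.001]
t [-0.0011, 0.0005, 0.0463] r [-0.001, -0.001, -0.001]
```

View pics/s8c.png

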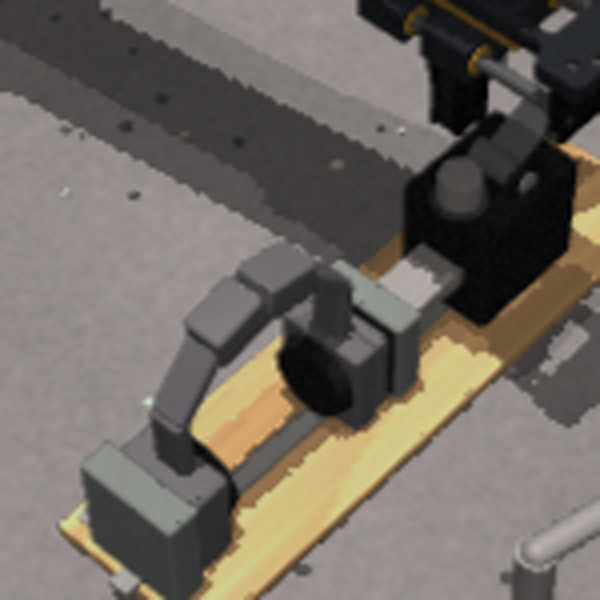

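View pics/d8c.png

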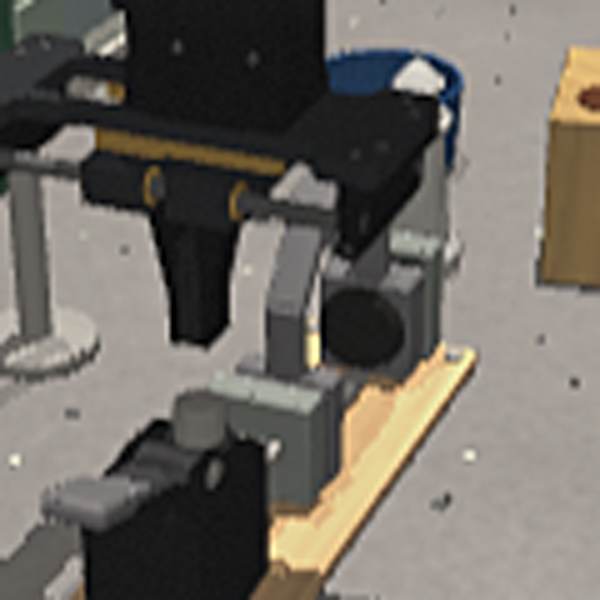

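carry_out:
  commands:
    - {"tx": -0.001,"ty": 0.0005,"tz": 0.015,"rx": 0,"ry": 0,"rz": 0,"jaw": 0}
    - {"tx": -0.001,"ty": 0.0005,"tz": 0.03,"rx": 0,"ry": 0,"rz": 0,"jaw": 0}
    - {"tx": -0.001,"ty": 0.0005,"tz": 0.04,"rx": 0,"ry": 0,"rz": 0,"jaw": 0}
    - {"tx": -0.001,"ty": 0.0005,"tz": 0.0465,"rx": 0,"ry": 0,"rz": 0,"jaw": 0}
    - {"tx": -0.001,"ty": 0.0005,"tz": 0.0465,"rx": 0,"ry": 0,"rz": 0,"jaw": 0}
    - {"tx": -0.001,"ty": 0.0005,"tz": 0.0465,"rx": 0,"ry": 0,"rz": 0,"jaw": 0}

```text
time: 19.12
position: [0.4587, 0.0664, 0.0942]
tool_rot: [-2.156, -2.285, 0.0]
ft_force: [-2.1, 1.2, 4.2]
grip_width: 0.005
```

Run:
```python
from h import *
st()
```

```text
t 19.12 p [0.4587 0.0664 0.0942] yaw 3.34 tilt [-0.0003  0.    ] F [-2.1  1.2  4.2] M [ 0.2   0.5  -0.02] w 0.005 q [ 0.54  0.08 -0.76  2.03  0.06  1.06 -0.19]
```

Pressed about 10 mm; I'll push a touch more, hold it, then rise and look.

carry_out:
  commands:
    - {"tx": 0,"ty": 0,"tz": 0.001,"rx": 0,"ry": 0,"rz": 0,"jaw": 0}
    - {"tx": 0,"ty": 0,"tz": 0.001,"rx": 0,"ry": 0,"rz": 0,"jaw": 0}
    - {"tx": 0,"ty": 0,"tz": 0.001,"rx": 0,"ry": 0,"rz": 0,"jaw": 0}
    - {"tx": 0,"ty": 0,"tz": 0.001,"rx": 0,"ry": 0,"rz": 0,"jaw": 0}
    - {"tx": 0,"ty": 0,"tz": 0.001,"rx": 0,"ry": 0,"rz": 0,"jaw": 0}
    - {"tx": 0,"ty": 0,"tz": -0.03,"rx": 0,"ry": 0,"rz": 0,"jaw": 0}
    - {"tx": 0,"ty": 0,"tz": -0.08,"rx": 0,"ry": 0,"rz": 0,"jaw": 0}
    - {"tx": 0,"ty": 0,"tz": -0.14,"rx": 0,"ry": 0,"rz": 0,"jaw": 0.4}
    - {"tx": -0.03,"ty": 0,"tz": -0.18,"rx": 0,"ry": 0,"rz": 0,"jaw": 0.8}
    - {"tx": -0.06,"ty": 0,"tz": -0.2,"rx": 0,"ry": 0,"rz": 0,"jaw": 0.8}
    - {"tx": -0.08,"ty": 0,"tz": -0.2,"rx": 0,"ry": 0,"rz": 0,"jaw": 0.8}
    - {"tx": -0.08,"ty": 0,"tz": -0.2,"rx": 0,"ry": 0,"rz": 0,"jaw": 0.8}

```text
time: 20.62
position: [0.4636, -0.0161, 0.2935]
tool_rot: [2.16, 2.28, -0.001]
ft_force: [0.9, 0.9, -0.3]
grip_width: 0.49
```

Run:
```python
from h import *
st()
for n in ["scene","side"]: cv2.imwrite(f"pics/{n}9.png",get_image(n)[:,:,::-1])
st();c=camera_info("wrist");np.savez("w9.npz",R=c["R"],t=c["t"],K=c["intrinsics"]);cv2.imwrite("pics/w9.png",get_image("wrist")[:,:,::-1])
crop("pics/scene9.png","pics/s9c.png",220,190,180,160,4)
crop("pics/side9.png","pics/d9c.png",250,180,150,140,4)
```

```text
t 20.62 p [ 0.4636 -0.0161  0.2935] yaw 3.09 tilt [ 0.0001 -0.0008] F [ 0.9  0.9 -0.3] M [-0.01 -0.08  0.03] w 0.49 q [ 0.66 -0.1  -0.63  1.76 -0.06  1.47  0.09]
t 20.73 p [ 0.4634 -0.0133  0.2934] yaw 3.33 tilt [-0.0005  0.0003] F [ 0.2  0.7 -0.3] M [ 0.03 -0.07 -0.  ] w 0.575 q [ 0.66 -0.1  -0.63  1.76 -0.06  1.47  0.09]
```

View pics/s9c.png

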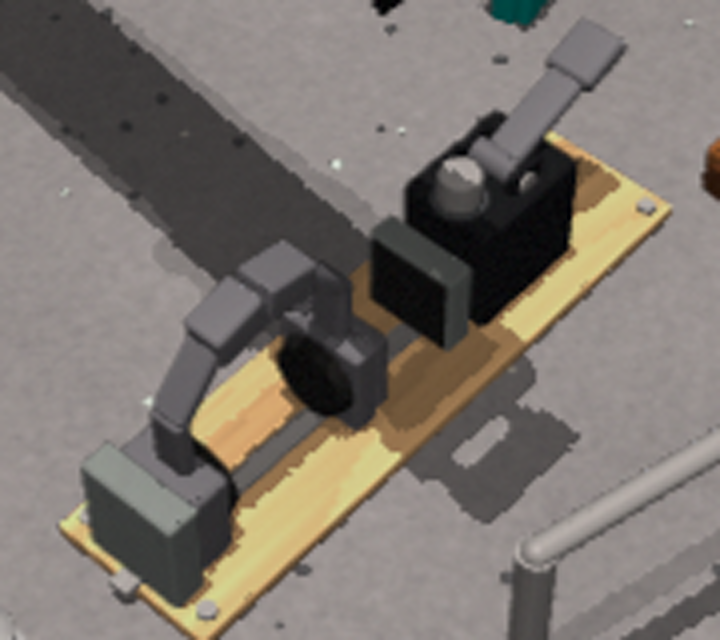

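View pics/d9c.png

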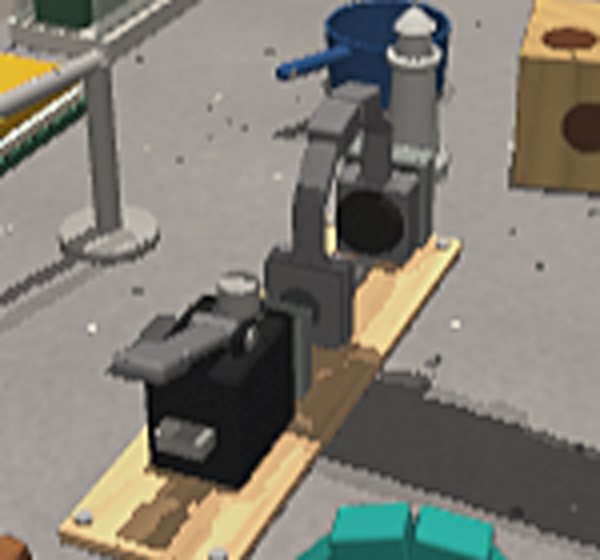

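View pics/w9.png

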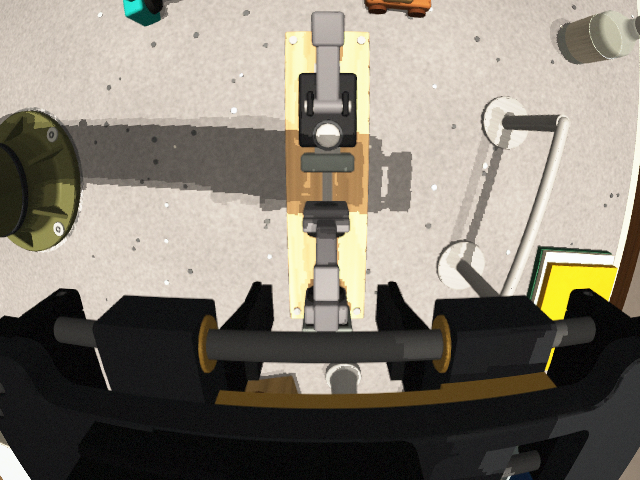

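Run:
```python
from h import *
crop("pics/w9.png","pics/w9c.png",275,120,110,220,2.7)
crop("pics/w9.png","pics/w9d.png",295,195,65,140,4.2)
```

```text
(no output)
```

View pics/w9d.png

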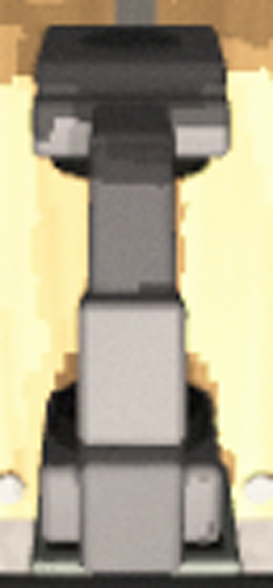

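Run:
```python
from h import *
d=np.load("w9.npz");c=dict(R=d["R"],t=d["t"],intrinsics=d["K"])
W=lambda x,y,z:onz("wrist",295+x/4.2,195+y/4.2,z,c)
m=W(132,452,.151);print("crown",m)
a=W(34,118,.068);b=W(229,118,.068);e=W(43,540,.068);f=W(222,540,.068)
v=(a+b)/2-(e+f)/2;print((a+b)/2,(e+f)/2,np.degrees(np.arctan2(v[1],v[0]))-90, np.linalg.norm(a-b),np.linalg.norm(e-f),np.degrees(np.arctan2(*(b-a)[1::-1])))
S=lambda x,y:("scene",220+x/4,190+y/4)
print("scene crown",onz(*S(247,283),.151))
print("jaw inner wrist",[onz("wrist",u,170,.071,c) for u in (301,354)],"btn",onz("wrist",329,134,.104,c))
st()
rel([(.466,-.082,.22,3.4),(.466,-.082,.1315,3.4)])
```

```text
crown [ 0.46941082 -0.08235033  0.151     ]
[ 0.46657119 -0.02908982  0.068     ] [ 0.47412058 -0.15134295  0.068     ] 3.533646453805801 0.049815295052793016 0.05060212339861943 3.30444851099499
scene crown [ 0.46643121 -0.08620377  0.151     ]
jaw inner wrist [array([0.43710924, 0.02671548, 0.071     ]), array([0.49173933, 0.02991949, 0.071     ])] btn [0.46333578 0.06567318 0.104     ]
t 20.77 p [ 0.4633 -0.0128  0.2934] yaw 3.39 tilt [-0.0006  0.0002] F [ 0.9 -0.6  1. ] M [-0.03 -0.1   0.02] w 0.627 q [ 0.66 -0.1  -0.63  1.76 -0.06  1.47  0.09]
t [-0.0692, -0.0014, 0.0734] r [-0.001, -0.0, -0.0]
t [-0.0692, -0.0013, 0.1619] r [-0.001, -0.0, -0.0]
```

carry_out:
  commands:
    - {"tx": -0.03,"ty": 0,"tz": 0.03,"rx": 0,"ry": 0,"rz": 0,"jaw": 0.9}
    - {"tx": -0.069,"ty": 0.001,"tz": 0.05,"rx": 0,"ry": 0,"rz": 0,"jaw": 0.9}
    - {"tx": -0.0695,"ty": 0.001,"tz": 0.09,"rx": 0,"ry": 0,"rz": 0,"jaw": 0.9}
    - {"tx": -0.0695,"ty": 0.001,"tz": 0.13,"rx": 0,"ry": 0,"rz": 0,"jaw": 0.9}
    - {"tx": -0.0695,"ty": 0.001,"tz": 0.155,"rx": 0,"ry": 0,"rz": 0,"jaw": 0.9}
    - {"tx": -0.0695,"ty": 0.001,"tz": 0.162,"rx": 0,"ry": 0,"rz": 0,"jaw": 0.9}
    - {"tx": -0.0695,"ty": 0.001,"tz": 0.162,"rx": 0,"ry": 0,"rz": 0,"jaw": 0.9}
    - {"tx": -0.0695,"ty": 0.001,"tz": 0.162,"rx": 0,"ry": 0,"rz": 0,"jaw": 0.9}

```text
time: 21.78
position: [0.4694, -0.083, 0.1332]
tool_rot: [2.154, 2.284, 0.001]
ft_force: [-0.7, 0.3, 0.2]
grip_width: 0.897
```

Run:
```python
from h import *
st()
```

```text
t 21.77 p [ 0.4694 -0.083   0.1332] yaw 3.35 tilt [ 0.0021 -0.0008] F [-0.7  0.3  0.2] M [-0.04 -0.15 -0.03] w 0.897 q [ 0.7   0.05 -0.59  1.97  0.03  1.14  0.16]
```

carry_out:
  commands:
    - {"tx": 0,"ty": 0,"tz": 0.001,"rx": 0,"ry": 0,"rz": 0,"jaw": 0.2}
    - {"tx": 0,"ty": 0,"tz": 0.001,"rx": 0,"ry": 0,"rz": 0,"jaw": 0.2}
    - {"tx": 0,"ty": 0,"tz": 0.001,"rx": 0,"ry": 0,"rz": 0,"jaw": 0.2}
    - {"tx": 0,"ty": 0,"tz": 0.001,"rx": 0,"ry": 0,"rz": 0,"jaw": 0.2}
    - {"tx": 0,"ty": 0,"tz": 0.001,"rx": 0,"ry": 0,"rz": 0,"jaw": 0.2}
    - {"tx": 0,"ty": 0,"tz": 0.001,"rx": 0,"ry": 0,"rz": 0,"jaw": 0.2}
    - {"tx": 0,"ty": 0,"tz": 0.001,"rx": 0,"ry": 0,"rz": 0,"jaw": 0.2}
  grip_force: 25

```text
time: 22.65
position: [0.4685, -0.0831, 0.1309]
tool_rot: [2.156, 2.285, 0.0]
ft_force: [1.2, 0.8, -0.5]
grip_width: 0.276
```

Run:
```python
from h import *
st()
rel([(.468,-.083,.30,3.4),(.56,-.04,.32,40),(.668,.005,.32,78.8)])
```

```text
t 22.65 p [ 0.4685 -0.0831  0.1309] yaw 3.33 tilt [ 0.0001 -0.0001] F [ 1.2  0.8 -0.5] M [-0.05 -0.18 -0.  ] w 0.276 q [ 0.7   0.05 -0.59  1.97  0.03  1.13  0.16]
t [0.0001, -0.0005, -0.1691] r [0.0, 0.0, -0.001]
t [0.0377, 0.0938, -0.1891] r [0.0, 0.0, -0.64]
t [0.0764, 0.2043, -0.1891] r [0.0, 0.0, -1.317]
```

carry_out:
  commands:
    - {"tx": 0.001,"ty": 0,"tz": -0.03,"rx": 0,"ry": 0,"rz": 0,"jaw": 0.2}
    - {"tx": 0.002,"ty": 0,"tz": -0.08,"rx": 0,"ry": 0,"rz": 0,"jaw": 0.2}
    - {"tx": 0.002,"ty": 0,"tz": -0.13,"rx": 0,"ry": 0,"rz": 0,"jaw": 0.2}
    - {"tx": 0.005,"ty": 0.0,"tz": -0.18,"rx": 0,"ry": 0,"rz": -0.13,"jaw": 0.2}
    - {"tx": 0.01,"ty": 0.02,"tz": -0.195,"rx": 0,"ry": 0,"rz": -0.3,"jaw": 0.2}
    - {"tx": 0.02,"ty": 0.05,"tz": -0.195,"rx": 0,"ry": 0,"rz": -0.47,"jaw": 0.2}
    - {"tx": 0.03,"ty": 0.08,"tz": -0.195,"rx": 0,"ry": 0,"rz": -0.64,"jaw": 0.2}
    - {"tx": 0.045,"ty": 0.115,"tz": -0.195,"rx": 0,"ry": 0,"rz": -0.81,"jaw": 0.2}
    - {"tx": 0.06,"ty": 0.15,"tz": -0.195,"rx": 0,"ry": 0,"rz": -0.98,"jaw": 0.2}
    - {"tx": 0.07,"ty": 0.18,"tz": -0.195,"rx": 0,"ry": 0,"rz": -1.15,"jaw": 0.2}
    - {"tx": 0.076,"ty": 0.204,"tz": -0.195,"rx": 0,"ry": 0,"rz": -1.317,"jaw": 0.2}
    - {"tx": 0.076,"ty": 0.204,"tz": -0.195,"rx": 0,"ry": 0,"rz": -1.317,"jaw": 0.2}

```text
time: 24.15
position: [0.6683, 0.0054, 0.3236]
tool_rot: [-0.305, -3.123, -0.003]
ft_force: [-0.8, -0.0, -2.9]
grip_width: 0.273
```

carry_out:
  commands:
    - {"tx": 0,"ty": 0,"tz": 0,"rx": 0,"ry": 0,"rz": 0,"jaw": 0.2}
    - {"tx": 0,"ty": 0,"tz": 0,"rx": 0,"ry": 0,"rz": 0,"jaw": 0.2}

```text
time: 24.4
position: [0.6671, 0.004, 0.3261]
tool_rot: [-0.31, -3.126, 0.002]
ft_force: [-0.2, -0.5, -2.1]
grip_width: 0.276
```

Run:
```python
from h import *
st()
c=camera_info("wrist");np.savez("w10.npz",R=c["R"],t=c["t"],K=c["intrinsics"]);cv2.imwrite("pics/w10.png",get_image("wrist")[:,:,::-1])
for n in ["scene","side"]: cv2.imwrite(f"pics/{n}10.png",get_image(n)[:,:,::-1])
st()
```

```text
t 24.4 p [0.6671 0.004  0.3261] yaw 78.69 tilt [-0.0001 -0.001 ] F [-0.2 -0.5 -2.1] M [ 0.09 -0.17  0.04] w 0.276 q [ 0.46  0.42 -0.74  1.21  0.28  1.61  1.15]
t 24.55 p [0.6673 0.0041 0.3264] yaw 78.72 tilt [ 0.0005 -0.0009] F [-0.2  0.2 -2.6] M [ 0.11 -0.17  0.06] w 0.273 q [ 0.46  0.42 -0.74  1.21  0.28  1.61  1.15]
```

View pics/scene10.png

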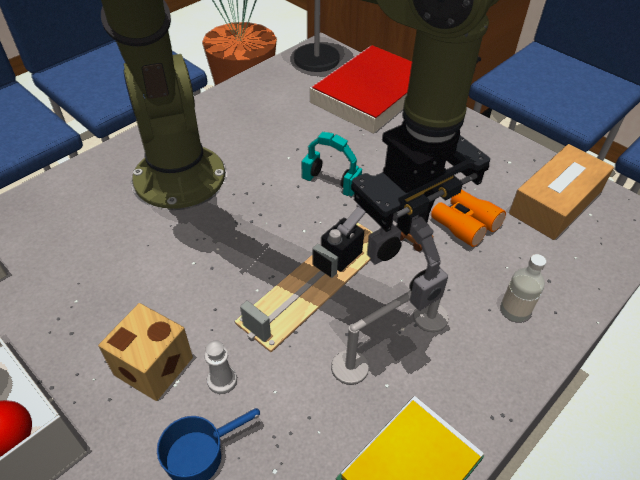

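View pics/w10.png

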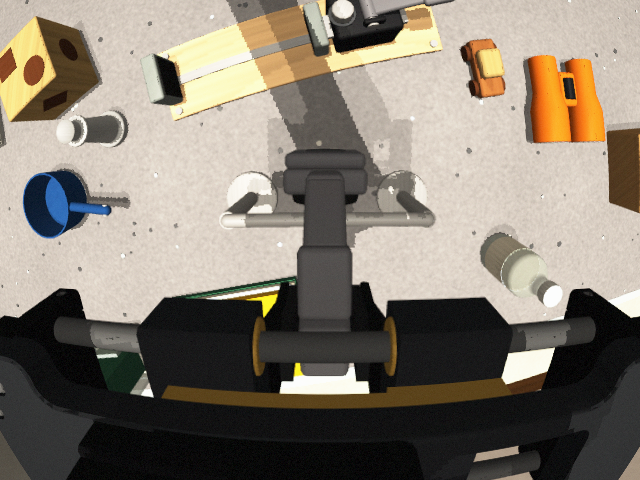

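View pics/side10.png

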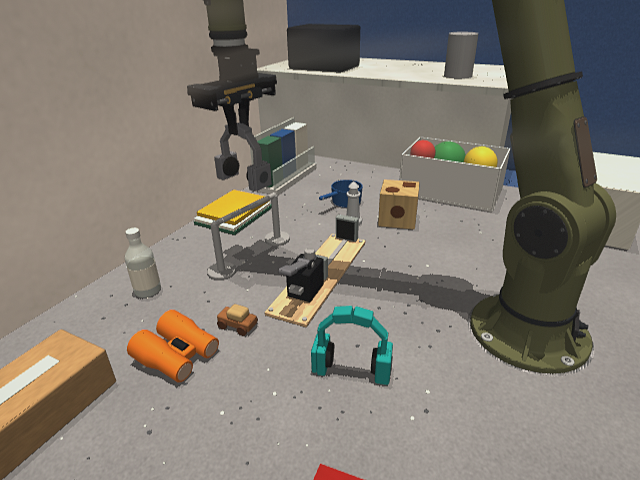

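Run:
```python
from h import *
crop("pics/w10.png","pics/w10c.png",210,140,240,190,3.2)
d=np.load("w10.npz");c=dict(R=d["R"],t=d["t"],intrinsics=d["K"])
im=cv2.imread("pics/w10.png");g=cv2.cvtColor(im,cv2.COLOR_BGR2GRAY)
for u in (240,260,280,360,380,400,415): print(u,g[205:236,u].tolist())
```

```text
240 [74, 73, 77, 71, 69, 74, 70, 67, 86, 136, 175, 203, 223, 232, 240, 248, 250, 246, 240, 233, 221, 198, 172, 206, 211, 205, 205, 201, 205, 207, 208]
260 [204, 246, 246, 247, 246, 246, 245, 231, 167, 103, 122, 132, 144, 149, 157, 170, 169, 157, 149, 140, 129, 133, 168, 209, 209, 210, 215, 214, 212, 207, 208]
280 [119, 123, 124, 126, 126, 129, 124, 98, 96, 110, 124, 134, 143, 152, 161, 172, 172, 157, 147, 137, 129, 132, 168, 207, 210, 208, 212, 215, 216, 218, 217]
360 [123, 125, 124, 127, 128, 127, 125, 92, 95, 101, 109, 132, 149, 161, 169, 172, 162, 150, 142, 129, 120, 119, 125, 121, 117, 116, 174, 209, 215, 216, 212]
380 [162, 157, 158, 141, 112, 113, 110, 94, 97, 104, 108, 125, 147, 158, 169, 166, 160, 150, 140, 131, 128, 174, 217, 219, 214, 214, 216, 216, 216, 216, 215]
400 [141, 154, 157, 153, 152, 150, 134, 109, 105, 120, 130, 143, 147, 154, 164, 165, 157, 147, 141, 131, 119, 150, 222, 218, 212, 214, 214, 210, 210, 211, 211]
415 [77, 79, 74, 72, 71, 67, 65, 78, 100, 118, 134, 139, 148, 154, 163, 165, 156, 148, 139, 128, 131, 171, 219, 221, 219, 215, 210, 212, 211, 212, 210]
```

View pics/w10c.png

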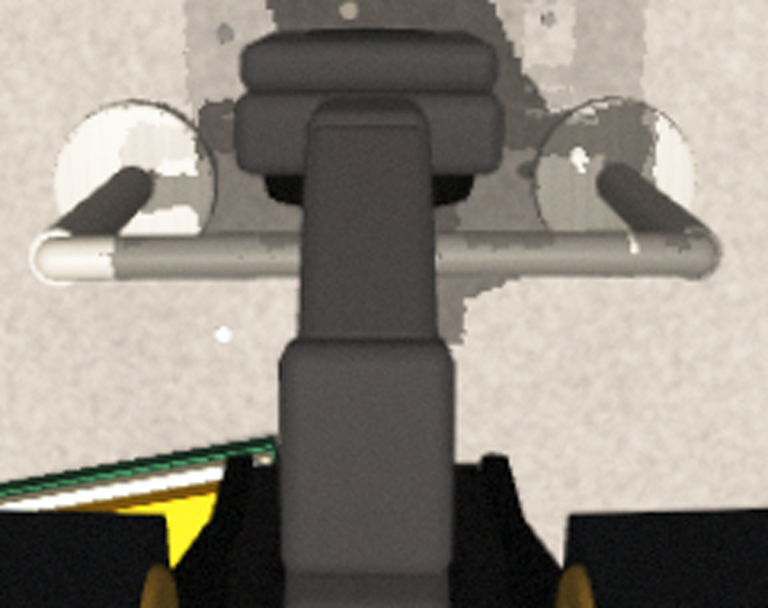

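Run:
```python
from h import *
d=np.load("w10.npz");c=dict(R=d["R"],t=d["t"],intrinsics=d["K"])
W=lambda u,v,z:onz("wrist",u,v,z,c)
C=lambda x,y,z:W(210+x/3.2,140+y/3.2,z)
l=W(219.4,220.9,.135);r=W(435,219,.135);v=r-l
print("bar",l,r,(l+r)/2,np.linalg.norm(v),np.degrees(np.arctan2(v[1],v[0])))
l=C(135,183,.004);r=C(615,180,.004);v=r-l
print("feet",(l+r)/2,np.linalg.norm(v),np.degrees(np.arctan2(v[1],v[0])))
h=.326-.131+.01
a=C(236,92,h+.058-.01);b=C(504,92,h+.058-.01);v=b-a
print("cup",(a+b)/2,np.linalg.norm(v),np.degrees(np.arctan2(v[1],v[0])))
k=np.radians(78.7+90);print("cup expected from TCP",np.array([.6672,.0041])+.06*np.array([np.cos(k),np.sin(k)]))
k=np.radians(78.7+90)
```

```text
bar [ 0.65183406 -0.09962649  0.135     ] [0.69231953 0.11267744 0.135     ] [0.6720768  0.00652547 0.135     ] 0.2161296708158361 79.20355984178981
feet [0.67224327 0.00732979 0.004     ] 0.2002340734740557 79.06320609486473
cup [0.61146397 0.01663061 0.253     ] 0.052918374515608824 78.6843421523105
cup expected from TCP [0.60836312 0.01585677]
```

Run:
```python
from h import *
st();rel([(.6695,.0065,.153,79.0)])
```

```text
t 24.55 p [0.6673 0.0041 0.3264] yaw 78.72 tilt [ 0.0005 -0.0009] F [-0.2  0.2 -2.6] M [ 0.11 -0.17  0.06] w 0.273 q [ 0.46  0.42 -0.74  1.21  0.28  1.61  1.15]
t [-0.0015, 0.0029, 0.1734] r [-0.001, 0.001, -0.005]
```

carry_out:
  commands:
    - {"tx": -0.0015,"ty": 0.003,"tz": 0.03,"rx": 0,"ry": 0,"rz": -0.005,"jaw": 0.2}
    - {"tx": -0.0015,"ty": 0.003,"tz": 0.07,"rx": 0,"ry": 0,"rz": -0.005,"jaw": 0.2}
    - {"tx": -0.0015,"ty": 0.003,"tz": 0.11,"rx": 0,"ry": 0,"rz": -0.005,"jaw": 0.2}
    - {"tx": -0.0015,"ty": 0.003,"tz": 0.145,"rx": 0,"ry": 0,"rz": -0.005,"jaw": 0.2}
    - {"tx": -0.0015,"ty": 0.003,"tz": 0.165,"rx": 0,"ry": 0,"rz": -0.005,"jaw": 0.2}
    - {"tx": -0.0015,"ty": 0.003,"tz": 0.173,"rx": 0,"ry": 0,"rz": -0.005,"jaw": 0.2}
    - {"tx": -0.0015,"ty": 0.003,"tz": 0.173,"rx": 0,"ry": 0,"rz": -0.005,"jaw": 0.2}
    - {"tx": -0.0015,"ty": 0.003,"tz": 0.173,"rx": 0,"ry": 0,"rz": -0.005,"jaw": 0.2}

```text
time: 25.55
position: [0.6707, 0.0075, 0.1545]
tool_rot: [0.299, 3.125, 0.0]
ft_force: [-0.6, 0.1, -1.2]
grip_width: 0.273
```

Run:
```python
from h import *
st()
for n in ["scene","side"]: cv2.imwrite(f"pics/{n}11.png",get_image(n)[:,:,::-1])
crop("pics/scene11.png","pics/s11c.png",310,180,180,200,3.3)
crop("pics/side11.png","pics/d11c.png",180,120,140,170,3.5)
st()
```

```text
t 25.55 p [0.6707 0.0075 0.1545] yaw 79.07 tilt [ 0.0025 -0.    ] F [-0.6  0.1 -1.2] M [ 0.06 -0.14  0.03] w 0.273 q [ 0.47  0.49 -0.71  1.46  0.33  1.3   1.11]
t 25.65 p [0.6705 0.0074 0.1543] yaw 79.07 tilt [ 0.0022 -0.0001] F [-0.7  1.  -2.8] M [ 0.05 -0.19 -0.04] w 0.272 q [ 0.47  0.49 -0.71  1.46  0.33  1.3   1.11]
```

View pics/s11c.png

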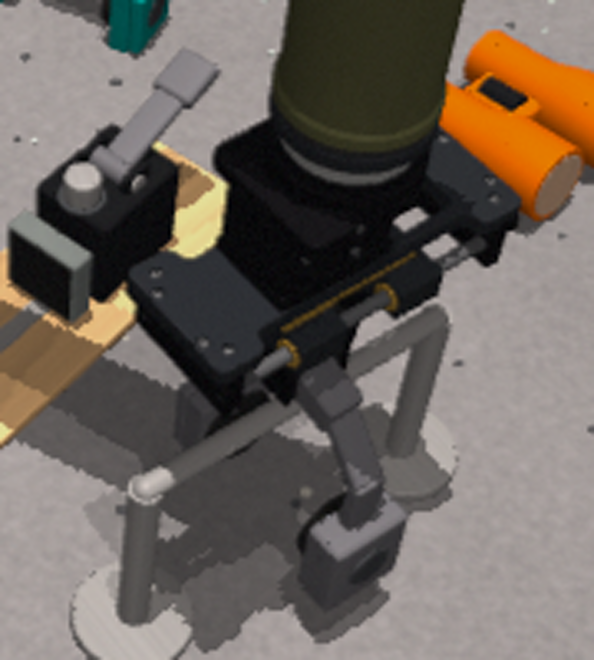

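View pics/d11c.png

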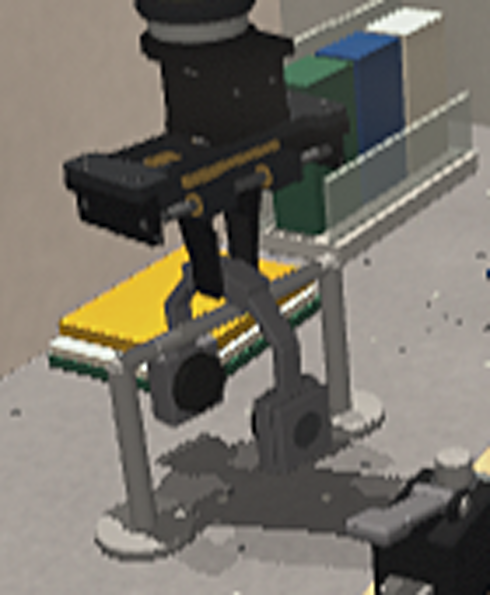

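carry_out:
  commands:
    - {"tx": 0,"ty": 0,"tz": 0.003,"rx": 0,"ry": 0,"rz": 0,"jaw": 0.2}
    - {"tx": 0,"ty": 0,"tz": 0.006,"rx": 0,"ry": 0,"rz": 0,"jaw": 0.2}
    - {"tx": 0,"ty": 0,"tz": 0.008,"rx": 0,"ry": 0,"rz": 0,"jaw": 0.2}
    - {"tx": 0,"ty": 0,"tz": 0.009,"rx": 0,"ry": 0,"rz": 0,"jaw": 0.2}
    - {"tx": 0,"ty": 0,"tz": 0.009,"rx": 0,"ry": 0,"rz": 0,"jaw": 0.2}

```text
time: 26.28
position: [0.67, 0.0073, 0.1444]
tool_rot: [0.299, 3.127, -0.0]
ft_force: [-0.3, -1.2, 0.7]
grip_width: 0.272
```

Run:
```python
from h import *
st()
```

```text
t 26.27 p [0.67   0.0073 0.1444] yaw 79.07 tilt [ 0.0005 -0.0002] F [-0.3 -1.2  0.7] M [0.01 0.03 0.03] w 0.272 q [ 0.47  0.5  -0.71  1.48  0.33  1.29  1.11]
```

carry_out:
  commands:
    - {"tx": 0,"ty": 0,"tz": 0.0003,"rx": 0,"ry": 0,"rz": 0,"jaw": 0.3}
    - {"tx": 0,"ty": 0,"tz": 0,"rx": 0,"ry": 0,"rz": 0,"jaw": 0.35}
    - {"tx": 0,"ty": 0,"tz": 0,"rx": 0,"ry": 0,"rz": 0,"jaw": 0.45}
    - {"tx": 0,"ty": 0,"tz": 0,"rx": 0,"ry": 0,"rz": 0,"jaw": 0.6}
    - {"tx": 0,"ty": 0,"tz": 0,"rx": 0,"ry": 0,"rz": 0,"jaw": 0.7}
    - {"tx": 0,"ty": 0,"tz": -0.002,"rx": 0,"ry": 0,"rz": 0,"jaw": 0.7}
    - {"tx": 0,"ty": 0,"tz": -0.02,"rx": 0,"ry": 0,"rz": 0,"jaw": 0.7}
    - {"tx": 0,"ty": 0,"tz": -0.05,"rx": 0,"ry": 0,"rz": 0,"jaw": 0.7}
    - {"tx": 0,"ty": 0,"tz": -0.1,"rx": 0,"ry": 0,"rz": 0,"jaw": 0.7}
    - {"tx": 0,"ty": 0,"tz": -0.15,"rx": 0,"ry": 0,"rz": 0,"jaw": 0.7}
    - {"tx": 0.04,"ty": 0,"tz": -0.17,"rx": 0,"ry": 0,"rz": 0,"jaw": 0.7}
    - {"tx": 0.06,"ty": 0,"tz": -0.17,"rx": 0,"ry": 0,"rz": 0,"jaw": 0.7}

```text
time: 27.78
position: [0.6108, 0.0204, 0.3182]
tool_rot: [0.296, 3.122, 0.001]
ft_force: [0.1, 0.1, -0.8]
grip_width: 0.703
```

carry_out:
  commands:
    - {"tx": 0,"ty": 0,"tz": 0,"rx": 0,"ry": 0,"rz": 0,"jaw": 0.7}
    - {"tx": 0,"ty": 0,"tz": 0,"rx": 0,"ry": 0,"rz": 0,"jaw": 0.7}
    - {"tx": 0,"ty": 0,"tz": 0,"rx": 0,"ry": 0,"rz": 0,"jaw": 0.7}
    - {"tx": 0,"ty": 0,"tz": 0,"rx": 0,"ry": 0,"rz": 0,"jaw": 0.7}
    - {"tx": 0,"ty": 0,"tz": 0,"rx": 0,"ry": 0,"rz": 0,"jaw": 0.7}
    - {"tx": 0,"ty": 0,"tz": 0,"rx": 0,"ry": 0,"rz": 0,"jaw": 0.7}

```text
time: 28.52
position: [0.6109, 0.0186, 0.3137]
tool_rot: [-0.299, -3.127, -0.0]
ft_force: [0.5, -1.1, -0.9]
grip_width: 0.702
```

Run:
```python
from h import *
st()
c=camera_info("wrist");np.savez("w12.npz",R=c["R"],t=c["t"],K=c["intrinsics"]);cv2.imwrite("pics/w12.png",get_image("wrist")[:,:,::-1])
for n in ["scene","side"]: cv2.imwrite(f"pics/{n}12.png",get_image(n)[:,:,::-1])
crop("pics/scene12.png","pics/s12c.png",310,200,180,200,3)
crop("pics/side12.png","pics/d12c.png",180,150,140,150,4)
```

```text
t 28.52 p [0.6109 0.0186 0.3137] yaw 79.07 tilt [-0.0003  0.0001] F [ 0.5 -1.1 -0.9] M [-0.   -0.2  -0.03] w 0.702 q [ 0.53  0.29 -0.77  1.38  0.2   1.55  1.16]
```

View pics/scene12.png

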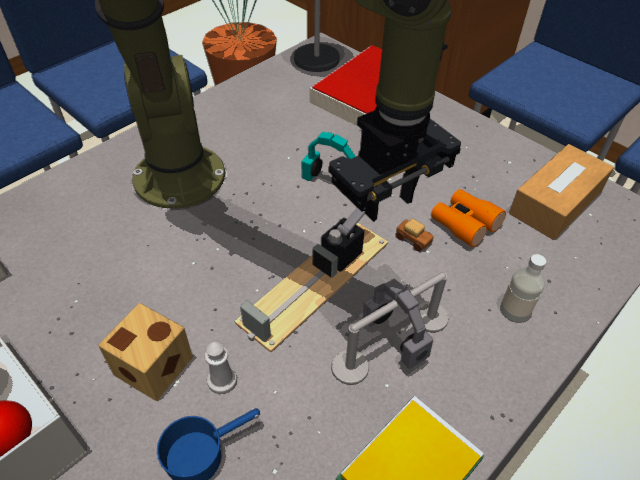

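View pics/d12c.png

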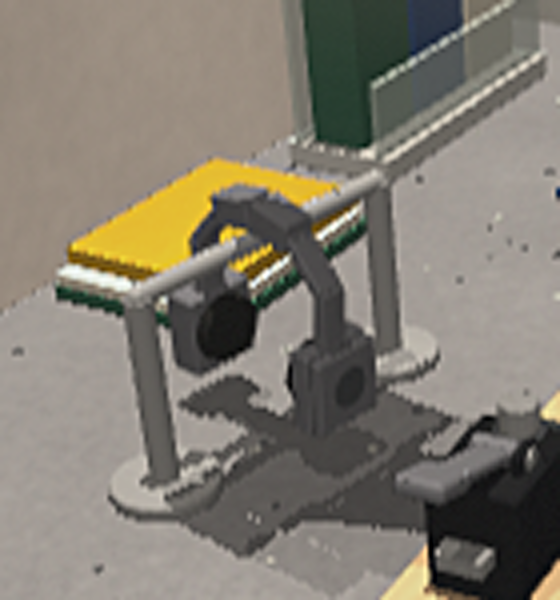

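View pics/w12.png

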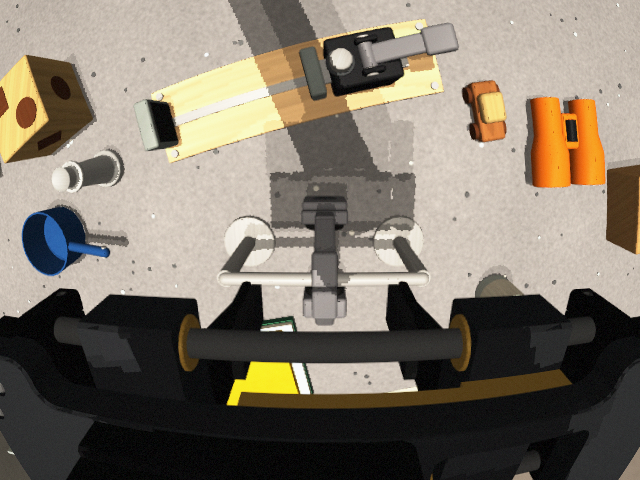

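carry_out:
  commands:
    - {"tx": 0,"ty": 0,"tz": -0.03,"rx": 0,"ry": 0,"rz": 0,"jaw": 0.7}
    - {"tx": 0,"ty": 0,"tz": -0.05,"rx": 0,"ry": 0,"rz": 0,"jaw": 0.7}
    - {"tx": 0,"ty": 0,"tz": -0.05,"rx": 0,"ry": 0,"rz": 0,"jaw": 0.7}
    - {"tx": 0,"ty": 0,"tz": -0.05,"rx": 0,"ry": 0,"rz": 0,"jaw": 0.7}
    - {"tx": 0,"ty": 0,"tz": -0.05,"rx": 0,"ry": 0,"rz": 0,"jaw": 0.7}
    - {"tx": 0,"ty": 0,"tz": -0.05,"rx": 0,"ry": 0,"rz": 0,"jaw": 0.7}

```text
time: 29.42
position: [0.6106, 0.0185, 0.3631]
tool_rot: [-0.299, -3.126, 0.0]
ft_force: [-0.0, -0.1, -0.2]
grip_width: 0.703
```

Run:
```python
from h import *
st()
cv2.imwrite("pics/side13.png",get_image("side")[:,:,::-1]);cv2.imwrite("pics/scene13.png",get_image("scene")[:,:,::-1])
for n,(x,y,w,h) in {"side":(215,185,70,80),"scene":(350,265,100,110)}.items():
    a=cv2.imread(f"pics/{n}12.png").astype(int)[y:y+h,x:x+w];b=cv2.imread(f"pics/{n}13.png").astype(int)[y:y+h,x:x+w]
    print(n,(np.abs(a-b).max(2)>40).sum())
crop("pics/scene13.png","pics/s13c.png",320,250,140,140,4.2)
d=np.load("w12.npz");c=dict(R=d["R"],t=d["t"],intrinsics=d["K"])
W=lambda u,v,z:onz("wrist",u,v,z,c)
l=W(218,279,.135);r=W(430,278,.135)
far=(W(303,205,.08)+W(347,205,.08))/2;near=(W(303,312,.08)+W(346,312,.08))/2;v=far-near
print("bar mid",(l+r)/2,"bar ang",np.degrees(np.arctan2(*(r-l)[1::-1])),"headset mid",(far+near)/2,"ang",np.degrees(np.arctan2(v[1],v[0])),"edge",np.degrees(np.arctan2(*(W(347,205,.08)-W(303,205,.08))[1::-1])))
crop("pics/w12.png","pics/w12c.png",270,190,110,140,4.2)
```

```text
t 29.43 p [0.6106 0.0185 0.3631] yaw 79.07 tilt [-0.0013 -0.0001] F [-0.  -0.1 -0.2] M [ 0.05 -0.15 -0.03] w 0.703 q [ 0.52  0.29 -0.77  1.29  0.2   1.64  1.16]
side 20
scene 76
bar mid [0.67233055 0.00709614 0.135     ] bar ang 79.33047439314821 headset mid [0.67324122 0.00782053 0.08      ] ang 168.80699399265967 edge 79.04199486516508
```

View pics/s13c.png

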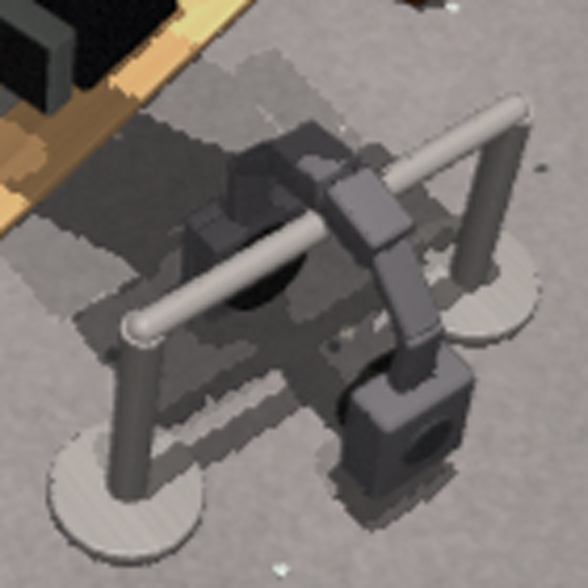

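View pics/w12c.png

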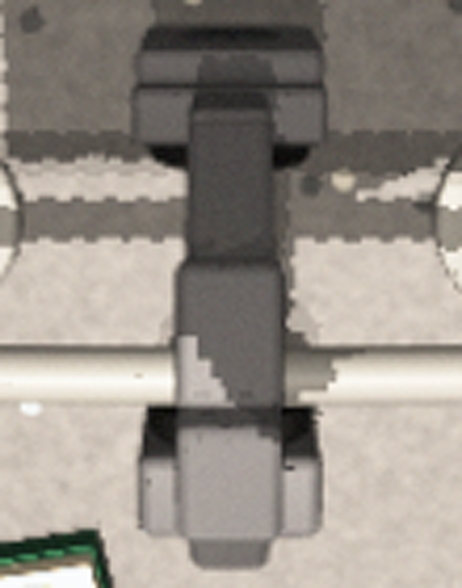

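Run:
```python
from h import *
for n in ("scene","side"):
    a=cv2.imread(f"pics/{n}0.png").astype(int);b=cv2.imread(f"pics/{n}13.png").astype(int)
    for nm,X in dict(cube=None).items(): pass
    print(n,[(k,int((np.abs(a-b).max(2)>60)[y:y+h,x:x+w].sum())) for k,(x,y,w,h) in ({"cube":(100,300,95,100),"lh":(200,338,40,55),"pan":(155,405,105,70),"car":(394,215,40,35),"bino":(430,188,78,60),"turq":(300,130,30,60)} if n=="scene" else {"cube":(375,178,45,52),"car":(215,300,30,35),"bino":(125,308,95,76),"turq":(310,305,85,80)}).items()])
print(ctrl.close_job())
```

```text
scene [('cube', 0), ('lh', 0), ('pan', 0), ('car', 0), ('bino', 0), ('turq', 0)]
side [('cube', 0), ('car', 0), ('bino', 0), ('turq', 0)]
the job is handed in; nothing more can be done
None
```

The headset's cover is pressed home, and the headset now hangs over the rail. I handed the job in at about 29.5 s of the 72 s allowed; no verdict was reported.

- **Clamping:** I stood the grey headset between the jaws, let go, and gave the trigger four full pumps. On a gentle fifth press the force rose steadily to about 25 N over 5 mm, above the 10–16 N that pushing the cover takes. I read that as the trigger being solid, and the pictures show no gap at the cover. The highest force reading was 34 N, on the third pump.
- **Release:** I pressed the button about 10 mm and the jaw sprang right back to the housing, as at the start.
- **Hanging:** The last pictures show the headset straddling the bar, touching neither the posts nor the table. It is square to the bar within about 0.5° and within about 2 mm of the middle, with the gripper well clear.
- **Other toys:** Where I compared first and last pictures, the other toys and the turquoise headset showed no change.

The wrist camera placed things about 3–5 mm off from the two fixed cameras, so I used values in between. My last stillness check on the headset was not quite clean: two pictures taken about 1 s apart differed by 20 pixels in the side view and 76 in the scene view. I put that down to the arm's shadow moving, but did not check further.

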